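# Build up the drive end of a cable reel

### The job

Build up the drive end of the cable reel: thread the large spacer, then the small spacer, then the square-bored drive collar onto the upright shaft, each one flat and fully home on the one below before the next goes on. The collar passes the square only when the two squares line up: rest it on with light pressure and turn it until it drops, and do not force, drop from a height or hammer anything on. Let go of it all at the end, and leave the wrench, tin and bin where they are.

Things in the scene. Friction and masses are not known exactly. Their poses are not given: they have to be found in the camera images.
- reel_end: Reel end, fixed on the bench: dark steel plate 220 mm across, 7 mm thick, with a grey bearing housing 92 mm across (bolt heads 22 mm above the bench), a steel boss 54 mm across and 34 mm above the bench, with the stepped steel shaft standing up. Origin on the shaft's axis, at bench height; z up. Over 60 N on it from the gripper or a part not yet home is forcing; over 80 N (dropped from a height) is slamming.
- seat (a point): On the shaft's axis at the boss's top face, where the large spacer seats, 34 mm above the bench. Heights along the shaft from here: 0 to 14.5 mm round, 40 mm across; to 26.5 mm round, 32 mm across; to 41 mm square; to 48 mm a round nose 24 mm across. The tops of the round steps and of the nose have 2 mm chamfers.
- square_top (a point): On the shaft's axis, at the flat upper end of its square (41 mm above the seat). The square is 24 mm across flats, its corners cut to 31 mm across. The shaft turns stiffly (about 0.15 N m) and was left at any angle, which is not measured: this point's x and y do not follow the square.
- shaft_end (a point): On the shaft's axis, at the upper end of its round nose, 82 mm above the bench. Nothing stands higher on the reel end.
- large_spacer_mid (a point): Large spacer: plain steel ring lying flat on the bench, outside 66 mm, bore 41.2 mm, 16 mm high. This point is its centre, half-way up; z is its axis. Home when its underside is on the boss (centre 8 mm above the seat point).
- small_spacer_mid (a point): Small spacer: plain steel ring lying flat on the bench, outside 58 mm, bore 33.2 mm, 12 mm high. This point is its centre, half-way up; z is its axis. Home when it lies on the large spacer (centre 22 mm above the seat point). Its bore cannot pass the shaft's 40 mm step.
- drive_collar_mid (a point): Drive collar: steel ring lying flat, outside 50 mm, 14 mm high, square through-hole 25.4 mm across flats, sides along its x and y. This point is its centre, half-way up. It stops on the shaft's square (centre 48 mm above the seat point, held central by the nose) unless the squares agree within about 5 degrees; then it slides home onto the small spacer (centre 35 mm above the seat).
- wrench: Bystander: steel open-ended wrench, 160 mm long, lying on the bench beyond the work. Origin at its middle.
- grease_tin: Bystander: grey round tin, 60 mm across and 45 mm high. Origin at the middle of its underside.
- fixings_bin: Bystander: open green plastic bin, 140 x 100 x 50 mm. Origin at the middle of its underside.
There are look-alikes about, which are no part of the job. Leave any green or pink look-alike of the part that bears drive_collar_mid alone.

How it is judged (in metres and radians):
On the way, in this order (a step that is already met when the one before it is completed fails the run):
1. the large spacer is threaded and lies home on the boss (z of large_spacer_mid in the frame of seat between 0.0065 and 0.0095 m and horizontal distance between large_spacer_mid and seat below 0.0025 m and angle between large_spacer_mid's own z axis and vertical below 0.06 rad), for 0.2 s.
2. the small spacer is threaded and lies home on the large one (all of step 1 and z of small_spacer_mid in the frame of seat between 0.0205 and 0.0235 m and horizontal distance between small_spacer_mid and seat below 0.0025 m and angle between small_spacer_mid's own z axis and vertical below 0.06 rad), for 0.2 s.
At the end, for the whole second after the job is handed in: All three parts sit on the shaft, the large spacer on the boss, the small spacer on it and the drive collar on top, over the square: each centre within 1.5 mm of its home height and 2.5 mm of the axis, tilted by less than 0.06 rad, released (all of step 2 and z of drive_collar_mid in the frame of seat between 0.0335 and 0.0365 m and horizontal distance between drive_collar_mid and seat below 0.0025 m and angle between drive_collar_mid's own z axis and vertical below 0.06 rad); the robot touches nothing.
It fails at once if a part is forced: more than 60 N between the reel end and a part that is not yet home ((contact force between large_spacer and reel_end above 60 N and z of large_spacer_mid in the frame of seat above 0.0095 m) or (contact force between small_spacer and reel_end above 60 N and z of small_spacer_mid in the frame of seat above 0.0235 m) or (contact force between drive_collar and reel_end above 60 N and z of drive_collar_mid in the frame of seat above 0.0365 m)).
It fails at once if a part is slammed down or pressed hard: more than 80 N between a part and the reel end (contact force between any of large_spacer, small_spacer, drive_collar and reel_end above 80 N).
It fails at once if the gripper is pushed against the reel end with more than 60 N (contact force between the arm and reel_end above 60 N).
It fails at once if the wrench, the tin or the bin is moved by more than 20 mm (distance of any of wrench, grease_tin, fixings_bin from where it was at the start of the episode above 0.02 m).
It also fails if it takes over 72 s, if anything falls off the work surface, if the arm or the gripper's body presses on something with over 40 N, if the wrist force passes 120 N, or if a joint passes its speed limit or range.

### The arm

A 6-joint arm with a two-finger parallel gripper is mounted at the origin on the work surface. World frame = base frame: x ahead of the robot, y to its left, z up, the work surface at z = 0. Lengths are in mm, angles in rad, forces in N, time in s.
With the tool pointing down it reaches from about 325 to 900 mm from the base axis. Payload 3.5 kg.
Tool frame: the origin (TCP) lies at the centre of the arm's flange, where the gripper is bolted on; the fingertips stand 173 mm ahead of it and the grasp point (between the pads) lies 155 mm ahead of it (nose_length is the distance from the TCP to the fingertips, in mm); z points along the fingers, y is the direction in which the jaws open and shut (so a half turn about z gives the same grasp; the last joint's range is limited). The gripper opens to 85 mm and grips with 20 to 120 N. Pads are 22 mm wide; open, the fingers measure 114 mm over their backs; the gripper's body (76 mm by 85 mm) begins 54 mm behind the grasp point. The pads swing forward as they close: fully open they stand 13 mm farther back than shut.
Start: joints at [-1.322, 0.276, -0.026, 1.268, 0, 1.467], TCP at [215.356, -586.724, 404.713] pointing down, gripper open.
Joint ranges: [-3.12, 3.12], [-0.85, 1.88], [-1.08, 1.24], [-1.95, 2.15], [-1.57, 1.53], [-3.14, 3.14]. Speed limits (rad/s): [2.57, 2.57, 3.14, 3.14, 3.14, 3.14].

### API

Orientations are given as a rotation vector (axis times angle).
In Python, from rig import * gives the robot as it stands. The module is installed in compiled form; this text tells all that it offers.
- The arm moves only by the tool carry_out, never from a script. Its argument "plan" is a list of rows, each an object of numbers: "tx", "ty", "tz": the shift along the world's x, y, z in units of 40 mm (1.0 is 40 mm); "rx", "ry", "rz": the turn, a rotation vector about the world's x, y, z in rad; "fingers": the closure, from -1 (fully open) to 1 (shut). In form: [{"tx": .., "ty": .., "tz": .., "rx": .., "ry": .., "rz": .., "fingers": ..}, ...]. A call has 1 to 20 rows; each row is the pose to reach, as a shift and turn from the pose commanded when the call began; what a row does not reach only later rows make up. A row lasts 1/8 s, in which the tool goes at most 62.5 mm and 10.7 degrees, less where a joint would pass 70% of its speed; a pose out of reach is approached as far as the arm can. A call with a gripper value outside its range is refused whole. The fingers move at their own pace and stop on an object; "grip_force" is the grip in N (left out, the last holds). Time passes only in rows, so rows that repeat a pose let the fingers close. It gives the time, the measured TCP pose, the force and the opening at its end, in the units of the state.
- state(): the state, without advancing time (a new reading comes with each control period).
- read_camera(name): name is "scene" or "top" or "wrist"; returns (picture, depth): 400x640x3 uint8, red, green, blue; 400x640 float32, mm along the optical axis (not along the pixel's ray), 0 where there is no reading.
- calibration(name): a dict with "K" (3x3 intrinsics, pixels), "D" ([k1, k2, p1, p2, k3] as OpenCV has them; the pictures are not rectified), "world_from_camera" (4x4, takes a point from camera to world coordinates). Camera axes: x right, y down, z forward; pixel columns grow to the right and rows downward; lengths in mm; the calibration is good to about 2 mm. A picture is of the moment at which its call begins: read the wrist's pose just before it. calibration takes no time and is no camera call; for the wrist camera it gives the pose at the moment of the call.
- hand_in(): hands the job in, once; it reports no verdict.
The state is a dict: "time_s": time; "joint_positions": joint angles; "joint_velocities": joint speeds; "joint_efforts": joint torques, N m; "eef_pos": TCP position; "eef_rot": TCP orientation; "contact_force": force on the tool from outside, world axes, zero at the start; "ft_torque": the same for the moment, N m; "opening": opening from 0.0 (shut) to 1.0 (fully open).
Only numpy, scipy, OpenCV 4.12 (cv2) and the standard library are available. Lean on these libraries where they do the work, as an engineer would, in place of code of your own. Each camera call takes 0.05 s, during which the arm holds its last target.

## Working session

There is one attempt and no reset: what is moved stays moved. The work goes in short steps, Python scripts to look and compute and a tool call to move; the robot and the scene stay as the last step left them, time stands still between calls to the robot, and variables do not carry over. Pictures are saved under pics/ and viewed, and the job is handed in when it is done.

Besides the shell and the picture viewer there is one more tool, called after "Emit:" as name(argument=value, ...) on one line, values as JSON. carry_out: Moves the arm, as the interface text tells. Its arguments: {"type":"object","properties":{"plan":{"type":"array","items":{"type":"object","properties":{"tx":{"type":"number"},"ty":{"type":"number"},"tz":{"type":"number"},"rx":{"type":"number"},"ry":{"type":"number"},"rz":{"type":"number"},"fingers":{"type":"number"}}}},"grip_force":{"type":"number"}},"required":["plan"]}

```bash
mkdir -p pics; python3 - <<'E'
from rig import *
import cv2,numpy as np
print(state())
for n in ["scene","top","wrist"]:
    c=calibration(n); print(n,np.round(c["K"],1).tolist(),np.round(c["D"],4),np.round(c["world_from_camera"],3).tolist())
    p,d=read_camera(n); np.savez(f"pics/{n}0.npz",p=p,d=d,T=c["world_from_camera"]); cv2.imwrite(f"pics/{n}0.png",p[:,:,::-1])
E
```

```text
{'time_s': 0.0, 'joint_positions': array([-1.32242444e+00,  2.77175492e-01, -2.78995334e-02,  1.26799882e+00,
       -3.55170717e-05,  1.46741154e+00]), 'joint_velocities': array([-0.00044146,  0.0003574 ,  0.00037351, -0.00118721,  0.00137267,
       -0.00014811]), 'joint_efforts': array([-7.71801319e-05, -4.45508873e+01,  2.95203227e+01,  1.64622185e-02,
       -1.68624533e-04,  3.59208045e-06]), 'eef_pos': array([ 215.24053043, -586.34869142,  403.52408303]), 'eef_rot': array([-3.09089404e+00, -5.49296916e-01,  3.14536735e-04]), 'contact_force': array([ 0.05342223, -0.210078  ,  0.66482462]), 'ft_torque': array([-0.03428425,  0.02841519, -0.02870866]), 'opening': 1.000433070320897}
scene [[429.3, 0.0, 316.2], [0.0, 429.3, 200.8], [0.0, 0.0, 1.0]] [0.0288 0.     0.     0.     0.    ] [[0.895, 0.287, -0.34, 894.037], [0.445, -0.579, 0.683, -594.642], [-0.001, -0.763, -0.647, 686.21], [0.0, 0.0, 0.0, 1.0]]
top [[419.7, 0.0, 327.2], [0.0, 419.7, 192.3], [0.0, 0.0, 1.0]] [-0.1055  0.      0.      0.      0.    ] [[0.016, -0.992, 0.129, 421.762], [-1.0, -0.019, -0.023, 79.155], [0.025, -0.129, -0.991, 1188.749], [0.0, 0.0, 0.0, 1.0]]
wrist [[309.2, 0.0, 320.9], [0.0, 309.2, 196.7], [0.0, 0.0, 1.0]] [-0.0291  0.      0.      0.      0.    ] [[0.345, -0.904, -0.253, 279.252], [-0.939, -0.333, -0.091, -561.629], [-0.002, 0.269, -0.963, 372.132], [0.0, 0.0, 0.0, 1.0]]
```

View pics/top0.png

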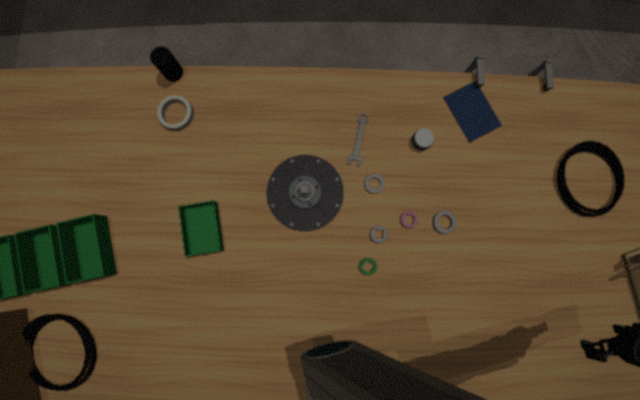

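View pics/scene0.png

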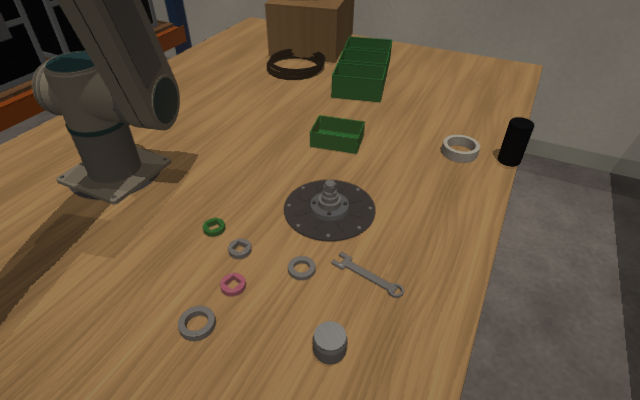

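View pics/wrist0.png

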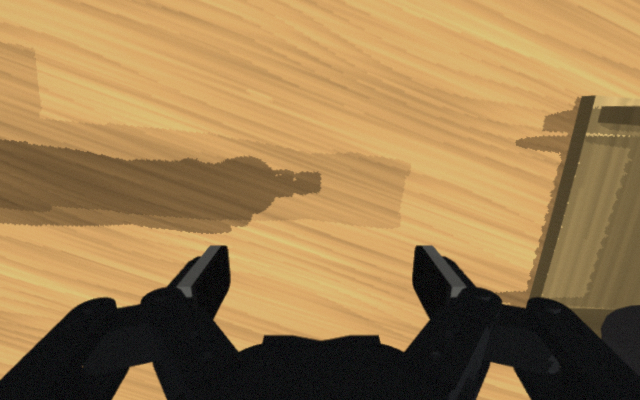

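```bash
cat > h.py <<'E'
from rig import *
import cv2,numpy as np
def ray(uv,K,D,T,z):
    uv=np.asarray(uv,float).reshape(-1,1,2)
    n=cv2.undistortPoints(uv,np.asarray(K),np.asarray(D))[:,0]
    d=np.c_[n,np.ones(len(n))]@T[:3,:3].T
    o=T[:3,3]
    return o+d*((z-o[2])/d[:,2])[:,None]
def circ(P):
    A=np.c_[2*P[:,0],2*P[:,1],np.ones(len(P))]
    m=np.linalg.lstsq(A,(P**2).sum(1),rcond=None)[0]
    return m[0],m[1],np.sqrt(m[2]+m[0]**2+m[1]**2)
E
python3 - <<'E'
from h import *
f=np.load("pics/top0.npz");p=f["p"];d=f["d"]
c=calibration("top");T=np.array(c["world_from_camera"])
cv2.imwrite("pics/topcrop.png",cv2.resize(p[100:290,260:470,::-1],None,fx=3.8,fy=3.1,interpolation=cv2.INTER_CUBIC)[:600,:800])
hsv=cv2.cvtColor(p,cv2.COLOR_RGB2HSV)
m=((hsv[...,1]<70)&(hsv[...,2]>60)).astype(np.uint8)
# local: differs from wood
for name,(u,v),h in [("large",(445,222),16),("small",(374,183),12),("collar",(378,234),14),("pink",(409,219),14),("green",(367,266),14),("white",(174,112),30)]:
    s=p[v-25:v+25,u-25:u+25].astype(int)
    w=(s[...,0]-s[...,2]) # wood red-blue
    k=(w<30) if name not in("pink","green") else ((s[...,1]>s[...,0]+10) if name=="green" else (s[...,2]>s[...,1]+15))
    n,l,st,ce=cv2.connectedComponentsWithStats(k.astype(np.uint8))
    i=1+np.argmax(st[1:,4]) if n>1 else 0
    cs,_=cv2.findContours((l==i).astype(np.uint8),cv2.RETR_EXTERNAL,cv2.CHAIN_APPROX_NONE)
    q=max(cs,key=cv2.contourArea)[:,0]+[u-25,v-25]
    P=ray(q,c["K"],c["D"],T,h)
    (x,y),r=cv2.minEnclosingCircle(P[:,:2].astype(np.float32))
    print(name,st[i],np.round(q.mean(0),1),np.round(circ(P[:,:2]),1),np.round([x,y,r],1))
P=ray([[305,191]],c["K"],c["D"],T,82);print(P)
E
```

```text
large [ 13  14  23  23 298] [444.  221.9] [ 496.1 -281.    32.4] [ 495.7 -281.    34.3]
small [ 15  15  21  21 231] [373.9 183. ] [603.9 -80.5  27.9] [604.1 -80.5  29.5]
collar [ 16  16  19  18 191] [378.1 234. ] [459.7 -92.9  23.8] [459.5 -92.4  25.6]
pink [   0    0   50   50 2500] [408.5 218.5] [ 505.  -179.7   80.6] [ 505.  -180.1   99.8]
green [ 17  17  18  17 145] [367.5 266. ] [370.1 -63.6  22.5] [370.3 -63.4  23.9]
white [  8   8  37  36 615] [174.8 112.6] [796.3 495.2  51.8] [795.1 496.2  54.7]
[[568.08757219 112.54152815  82.        ]]
```

View pics/topcrop.png

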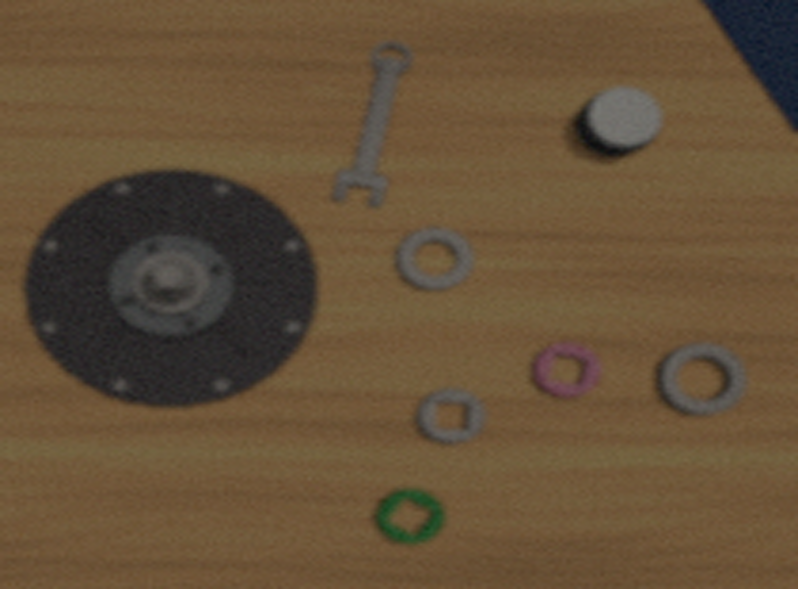

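Emit:
carry_out(plan=[{"tx": 8.82,"ty": 17.47,"tz": -1.3,"rz": 1.22,"fingers": -1},{"tx": 8.82,"ty": 17.47,"tz": -1.3,"rz": 1.22,"fingers": -1},{"tx": 8.82,"ty": 17.47,"tz": -1.3,"rz": 1.22,"fingers": -1},{"tx": 8.82,"ty": 17.47,"tz": -1.3,"rz": 1.22,"fingers": -1},{"tx": 8.82,"ty": 17.47,"tz": -1.3,"rz": 1.22,"fingers": -1},{"tx": 8.82,"ty": 17.47,"tz": -1.3,"rz": 1.22,"fingers": -1},{"tx": 8.82,"ty": 17.47,"tz": -1.3,"rz": 1.22,"fingers": -1},{"tx": 8.82,"ty": 17.47,"tz": -1.3,"rz": 1.22,"fingers": -1},{"tx": 8.82,"ty": 17.47,"tz": -1.3,"rz": 1.22,"fingers": -1},{"tx": 8.82,"ty": 17.47,"tz": -1.3,"rz": 1.22,"fingers": -1},{"tx": 8.82,"ty": 17.47,"tz": -1.3,"rz": 1.22,"fingers": -1},{"tx": 8.82,"ty": 17.47,"tz": -1.3,"rz": 1.22,"fingers": -1},{"tx": 8.82,"ty": 17.47,"tz": -1.3,"rz": 1.22,"fingers": -1},{"tx": 8.82,"ty": 17.47,"tz": -1.3,"rz": 1.22,"fingers": -1},{"tx": 8.82,"ty": 17.47,"tz": -1.3,"rz": 1.22,"fingers": -1},{"tx": 8.82,"ty": 17.47,"tz": -1.3,"rz": 1.22,"fingers": -1},{"tx": 8.82,"ty": 17.47,"tz": -1.3,"rz": 1.22,"fingers": -1}])

```text
validation failed for argument at $.pl...
```

```bash
cat >> h.py <<'E'
def snap(tag):
    s=state();c=calibration("wrist");p,d=read_camera("wrist")
    np.savez(f"pics/{tag}.npz",p=p,d=d,T=c["world_from_camera"],pos=s["eef_pos"],rot=s["eef_rot"])
    cv2.imwrite(f"pics/{tag}.png",p[:,:,::-1]);print(tag,s["time_s"],np.round(s["eef_pos"],2),np.round(s["eef_rot"],4),np.round(s["joint_positions"],3),np.round(s["contact_force"],1),s["opening"])
    return p,d,np.array(c["world_from_camera"]),c
E
python3 - <<'E'
from h import *
p,d,T,c=snap("w1");print(np.round(T,3).tolist())
E
```

```text
w1 0.15 [ 215.27 -586.43  403.8 ] [-3.0914e+00 -5.4940e-01  3.0000e-04] [-1.322  0.277 -0.028  1.268 -0.     1.467] [-0.3  0.6 -0.3] 1.0012338311560287
[[0.345, -0.904, -0.253, 279.268], [-0.939, -0.333, -0.091, -561.689], [-0.002, 0.269, -0.963, 372.274], [0.0, 0.0, 0.0, 1.0]]
```

View pics/w1.png

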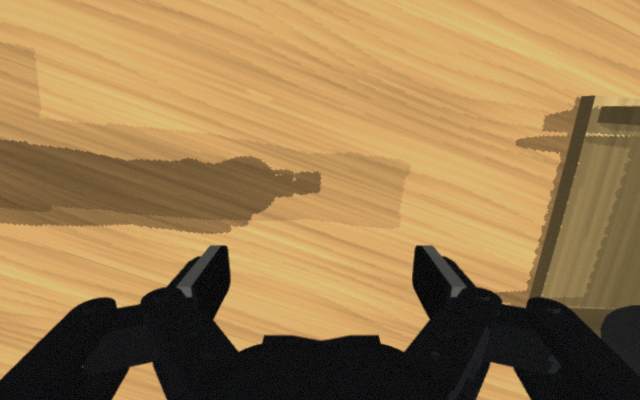

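Emit:
carry_out(plan=[{"tx": 8.82,"ty": 17.47,"tz": -1.3,"rx": 0,"ry": 0,"rz": 1.22,"fingers": -1}])

```text
time_s: 0.32
eef_pos: [242.8, -533.4, 400.3]
eef_rot: [3.025, 0.838, -0.0]
contact_force: [0.9, 1.0, 0.4]
opening: 1.001
```

Emit:
carry_out(plan=[{"tx": 8.11,"ty": 16.08,"tz": -1.2,"rx": 0,"ry": 0,"rz": 1.03,"fingers": -1},{"tx": 8.11,"ty": 16.08,"tz": -1.2,"rx": 0,"ry": 0,"rz": 1.03,"fingers": -1},{"tx": 8.11,"ty": 16.08,"tz": -1.2,"rx": 0,"ry": 0,"rz": 1.03,"fingers": -1},{"tx": 8.11,"ty": 16.08,"tz": -1.2,"rx": 0,"ry": 0,"rz": 1.03,"fingers": -1},{"tx": 8.11,"ty": 16.08,"tz": -1.2,"rx": 0,"ry": 0,"rz": 1.03,"fingers": -1},{"tx": 8.11,"ty": 16.08,"tz": -1.2,"rx": 0,"ry": 0,"rz": 1.03,"fingers": -1},{"tx": 8.11,"ty": 16.08,"tz": -1.2,"rx": 0,"ry": 0,"rz": 1.03,"fingers": -1},{"tx": 8.11,"ty": 16.08,"tz": -1.2,"rx": 0,"ry": 0,"rz": 1.03,"fingers": -1},{"tx": 8.11,"ty": 16.08,"tz": -1.2,"rx": 0,"ry": 0,"rz": 1.03,"fingers": -1},{"tx": 8.11,"ty": 16.08,"tz": -1.2,"rx": 0,"ry": 0,"rz": 1.03,"fingers": -1},{"tx": 8.11,"ty": 16.08,"tz": -1.2,"rx": 0,"ry": 0,"rz": 1.03,"fingers": -1},{"tx": 8.11,"ty": 16.08,"tz": -1.2,"rx": 0,"ry": 0,"rz": 1.03,"fingers": -1},{"tx": 8.11,"ty": 16.08,"tz": -1.2,"rx": 0,"ry": 0,"rz": 1.03,"fingers": -1},{"tx": 8.11,"ty": 16.08,"tz": -1.2,"rx": 0,"ry": 0,"rz": 1.03,"fingers": -1},{"tx": 8.11,"ty": 16.08,"tz": -1.2,"rx": 0,"ry": 0,"rz": 1.03,"fingers": -1},{"tx": 8.11,"ty": 16.08,"tz": -1.2,"rx": 0,"ry": 0,"rz": 1.03,"fingers": -1}])

```text
time_s: 2.33
eef_pos: [567.6, 111.2, 352.8]
eef_rot: [2.225, 2.218, 0.0]
contact_force: [0.2, 0.6, 0.6]
opening: 1.003
```

```bash
python3 - <<'E'
from h import *
p,d,T,c=snap("w2");print(np.round(T,3).tolist())
E
```

```text
w2 2.325 [567.56 111.19 352.76] [2.2247 2.2181 0.    ] [ 0.082  0.227 -0.203  1.141 -0.     1.655] [0.2 0.6 0.6] 1.003137560460371
[[1.0, -0.003, -0.0, 567.608], [-0.003, -0.963, -0.27, 180.645], [0.0, 0.27, -0.963, 321.224], [0.0, 0.0, 0.0, 1.0]]
```

View pics/w2.png

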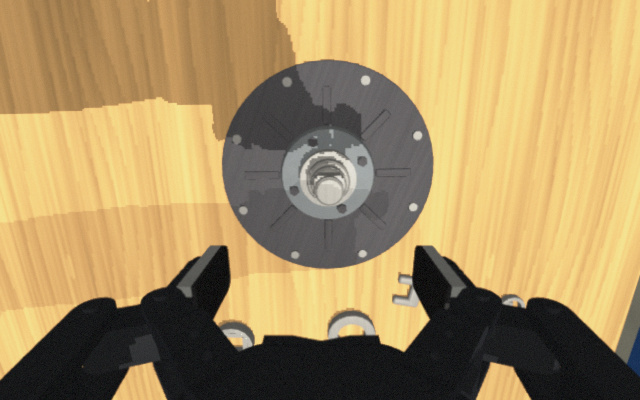

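```bash
python3 - <<'E'
from h import *
f=np.load("pics/w2.npz");p=f["p"];d=f["d"];T=f["T"];c=calibration("wrist")
cv2.imwrite("pics/w2c.png",cv2.resize(p[120:225,275:385,::-1],None,fx=7,fy=5.7*1.0,interpolation=cv2.INTER_CUBIC)[:600])
# points by depth
v,u=np.mgrid[60:275,215:440];z=d[60:275,215:440]
uv=np.c_[u.ravel(),v.ravel()].astype(float);n=cv2.undistortPoints(uv.reshape(-1,1,2),c["K"],c["D"])[:,0]
zz=z.ravel();P=(np.c_[n,np.ones(len(n))]*zz[:,None])@T[:3,:3].T+T[:3,3]
np.save("pics/w2P.npy",P)
for lo,hi in [(79,85),(72,78),(57,64),(45,52),(31,37),(14,20),(3,9)]:
    k=(P[:,2]>lo)&(P[:,2]<hi)&(zz>0)&(np.hypot(P[:,0]-568,P[:,1]-112)<115)
    Q=P[k][:,:2]
    if len(Q)>5:
        (x,y),r=cv2.minEnclosingCircle(Q.astype(np.float32));print(lo,k.sum(),np.round(P[k].mean(0),1),np.round([x,y,r],1))
E
```

```text
79 648 [573.7 118.2  80.9] [573.7 117.8  11.9]
72 173 [572.8 122.6  74.5] [573.8 117.5  15.4]
57 223 [572.2 125.4  59.2] [573.7 117.8  16. ]
45 378 [573.2 125.9  47.2] [573.7 117.7  20. ]
31 870 [573.1 124.6  33.2] [573.5 117.6  27.1]
14 3782 [573.3 122.5  17.2] [573.5 118.4  46.8]
3 26993 [573.2 125.8   6.4] [574.  117.2 110.2]
```

View pics/w2c.png

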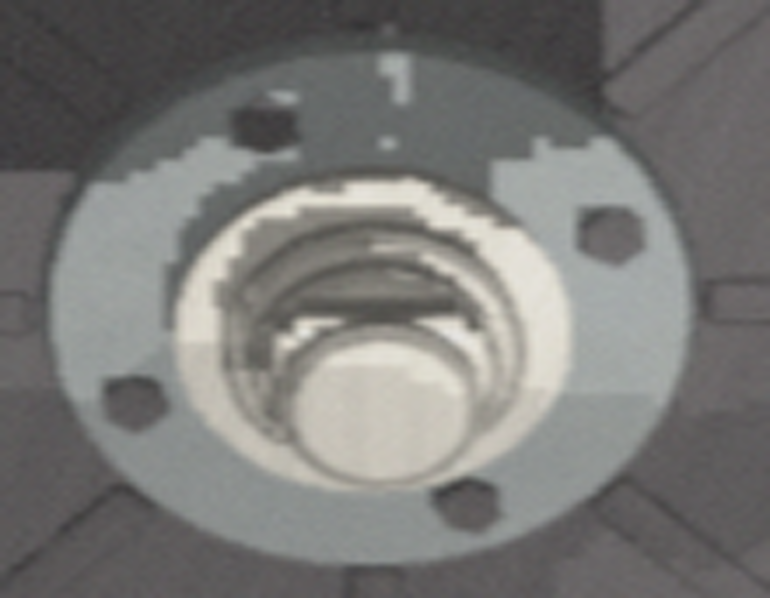

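```bash
python3 - <<'E'
from h import *
P=np.load("pics/w2P.npy");c0=np.array([573.7,117.7])
k=(P[:,2]>73)&(P[:,2]<77);Q=P[k][:,:2]-c0
r=np.hypot(*Q.T);a=np.degrees(np.arctan2(Q[:,1],Q[:,0]))
h=np.histogram(a[r>12.8],bins=np.arange(-180,181,10));print([(int(b),int(n)) for n,b in zip(*h) if n])
k=(P[:,2]>62)&(P[:,2]<72);Q=P[k]-[573.7,117.7,0]
Q=Q[(np.hypot(Q[:,0],Q[:,1])<17)];print(len(Q));print(np.round(Q[:60:2],1).tolist())
f=np.load("pics/w2.npz");p=f["p"];d=f["d"];T=f["T"];c=calibration("wrist")
for (u,v) in [(222,252),(215,252),(420,252),(428,252)]:
    n=cv2.undistortPoints(np.array([[[u,v]]],float),c["K"],c["D"])[0,0];q=T[:3,:3]@(np.r_[n,1]*d[v,u])+T[:3,3];print(u,v,d[v,u],np.round(q-f["pos"],1))
E
```

```text
[(-160, 2), (-150, 7), (-140, 7), (-130, 6), (-60, 5), (-50, 4), (-40, 4), (-30, 1), (20, 3), (30, 8), (40, 8), (50, 8), (60, 5), (110, 2), (120, 6), (130, 7), (140, 8), (150, 2)]
60
[[-9.4, 11.8, 64.5], [-7.7, 12.0, 65.5], [-6.0, 11.6, 63.4], [-4.4, 11.7, 63.8], [-2.7, 11.9, 64.6], [-1.0, 12.1, 66.0], [0.7, 12.1, 65.8], [2.4, 11.8, 64.3], [4.0, 12.0, 65.5], [5.7, 12.1, 65.8], [7.4, 12.1, 66.1], [9.1, 11.9, 65.2], [-8.5, 11.7, 68.2], [-6.9, 11.9, 69.0], [-5.2, 11.8, 68.6], [-3.6, 12.0, 69.5], [-1.9, 12.1, 70.1], [-0.2, 11.7, 68.2], [1.4, 11.9, 69.2], [3.1, 11.9, 69.0], [4.8, 11.8, 68.8], [6.4, 12.0, 69.9], [8.0, 12.0, 69.8], [9.7, 11.9, 69.1], [-11.2, 9.7, 62.4], [11.8, 9.9, 63.9], [-11.1, 9.9, 67.3], [10.7, 9.8, 67.5], [-11.8, 9.9, 71.6], [10.4, 9.9, 71.8]]
222 252 131.81906 [ -42.4   11.2 -152.1]
215 252 129.44739 [ -44.6   12.3 -149.9]
420 252 133.18007 [  42.8   10.4 -153.3]
428 252 130.41974 [  45.3   11.6 -150.8]
```

Emit:
carry_out(plan=[{"tx": -1.8,"ty": -9.84,"tz": -1.43,"rx": 0,"ry": 0,"rz": 0,"fingers": -1},{"tx": -1.8,"ty": -9.84,"tz": -1.43,"rx": 0,"ry": 0,"rz": 0,"fingers": -1},{"tx": -1.8,"ty": -9.84,"tz": -1.43,"rx": 0,"ry": 0,"rz": 0,"fingers": -1},{"tx": -1.8,"ty": -9.84,"tz": -1.43,"rx": 0,"ry": 0,"rz": 0,"fingers": -1},{"tx": -1.8,"ty": -9.84,"tz": -1.43,"rx": 0,"ry": 0,"rz": 0,"fingers": -1},{"tx": -1.8,"ty": -9.84,"tz": -1.43,"rx": 0,"ry": 0,"rz": 0,"fingers": -1},{"tx": -1.8,"ty": -9.84,"tz": -1.43,"rx": 0,"ry": 0,"rz": 0,"fingers": -1},{"tx": -1.8,"ty": -9.84,"tz": -1.43,"rx": 0,"ry": 0,"rz": 0,"fingers": -1},{"tx": -1.8,"ty": -9.84,"tz": -1.43,"rx": 0,"ry": 0,"rz": 0,"fingers": -1},{"tx": -1.8,"ty": -9.84,"tz": -1.43,"rx": 0,"ry": 0,"rz": 0,"fingers": -1}])

```text
time_s: 3.62
eef_pos: [496.0, -280.3, 295.6]
eef_rot: [-2.221, -2.221, -0.0]
contact_force: [-0.3, -0.2, -0.1]
opening: 0.999
```

```bash
cat >> h.py <<'E'
def cloud(tag):
    f=np.load(f"pics/{tag}.npz");d=f["d"];T=f["T"];c=calibration("wrist")
    v,u=np.mgrid[0:400,0:640]
    n=cv2.undistortPoints(np.c_[u.ravel(),v.ravel()].astype(float).reshape(-1,1,2),c["K"],c["D"])[:,0]
    P=(np.c_[n,np.ones(len(n))]*d.ravel()[:,None])@T[:3,:3].T+T[:3,3]
    return P.reshape(400,640,3),d,f
def ring(tag,c0,h,zoff=0,rad=60,tol=2.5):
    """top face of a ring h high on the bench near c0"""
    P,d,f=cloud(tag)
    k=(abs(P[...,2]-h-zoff)<tol)&(d>0)&(np.hypot(P[...,0]-c0[0],P[...,1]-c0[1])<rad)
    n,l,st,ce=cv2.connectedComponentsWithStats(k.astype(np.uint8))
    i=1+np.argmax(st[1:,4]);Q=P[l==i]
    (x,y),r=cv2.minEnclosingCircle(Q[:,:2].astype(np.float32))
    vs,us=np.nonzero(l==i)
    cs,hi=cv2.findContours((l==i).astype(np.uint8),cv2.RETR_CCOMP,cv2.CHAIN_APPROX_NONE)
    print(tag,"pix",us.mean().round(),vs.mean().round(),"n",len(Q),"enc",np.round([x,y,r],2),"z",Q[:,2].mean().round(2),"mean",Q.mean(0).round(2))
    for q in cs:
        if len(q)>15:
            W=P[q[:,0,1],q[:,0,0]][:,:2];print("  contour",len(q),np.round(circ(W),2))
    return P,l==i
E
python3 - <<'E'
from h import *
snap("w3")
ring("w3",(496,-281),16)
E
```

```text
w3 3.625 [ 496.01 -280.34  295.61] [-2.2214e+00 -2.2213e+00 -3.0000e-04] [-0.628  0.26  -0.29   1.021  0.     0.943] [-0.3 -0.2 -0.1] 0.9992197579302472
w3 pix 320.0 196.0 n 2703 enc [ 494.99 -281.68   32.75] z 15.09 mean [ 495.01 -280.41   15.09]
  contour 221 [ 495.06 -281.62   32.02]
  contour 144 [ 494.97 -281.7    20.96]
```

View pics/w3.png

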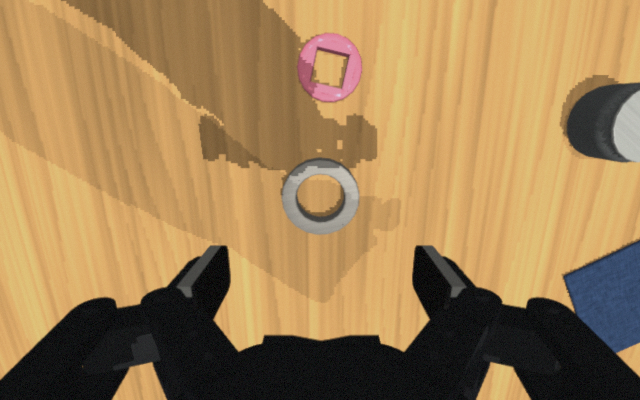

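Emit:
carry_out(plan=[{"tx": -0.025,"ty": -0.025,"tz": -1.2,"rx": 0,"ry": 0,"rz": 0,"fingers": -1},{"tx": -0.025,"ty": -0.025,"tz": -2.3,"rx": 0,"ry": 0,"rz": 0,"fingers": -1},{"tx": -0.025,"ty": -0.025,"tz": -2.9,"rx": 0,"ry": 0,"rz": 0,"fingers": -1},{"tx": -0.025,"ty": -0.025,"tz": -3.15,"rx": 0,"ry": 0,"rz": 0,"fingers": -1},{"tx": -0.025,"ty": -0.025,"tz": -3.15,"rx": 0,"ry": 0,"rz": 0,"fingers": -1},{"tx": -0.025,"ty": -0.025,"tz": -3.15,"rx": 0,"ry": 0,"rz": 0,"fingers": 1},{"tx": -0.025,"ty": -0.025,"tz": -3.15,"rx": 0,"ry": 0,"rz": 0,"fingers": 1},{"tx": -0.025,"ty": -0.025,"tz": -3.15,"rx": 0,"ry": 0,"rz": 0,"fingers": 1},{"tx": -0.025,"ty": -0.025,"tz": -3.15,"rx": 0,"ry": 0,"rz": 0,"fingers": 1},{"tx": -0.025,"ty": -0.025,"tz": -3.15,"rx": 0,"ry": 0,"rz": 0,"fingers": 1}], grip_force=45)

```text
time_s: 4.92
eef_pos: [495.6, -282.9, 171.5]
eef_rot: [2.221, 2.218, 0.001]
contact_force: [-1.8, 0.6, 5.5]
opening: 0.759
```

```bash
python3 - <<'E'
from h import *
snap("w4")
P,d,f=cloud("w4")
q=P-f["pos"]
for (u,v) in [(222,252),(240,252),(400,252),(410,252)]: print(u,v,q[v,u].round(1))
E
```

```text
w4 4.925 [ 495.58 -282.89  171.54] [2.221e+00 2.218e+00 9.000e-04] [-0.632  0.404 -0.399  0.766  0.     0.94 ] [-1.8  0.6  5.5] 0.7588631339172259
222 252 [ -44.     8.2 -157.8]
240 252 [ -33.7   12.1 -149.8]
400 252 [  33.4   12.1 -149.5]
410 252 [  38.    11.4 -150.9]
```

View pics/w4.png

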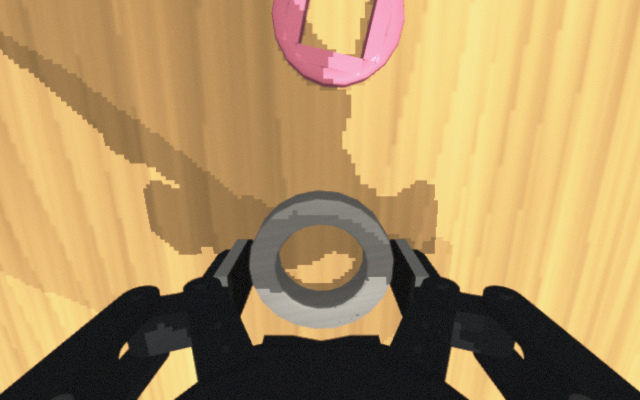

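```bash
python3 - <<'E'
from h import *
P,m=ring("w4",(495,-281.7),16,tol=3)
f=np.load("pics/w4.npz");p=f["p"]
cv2.imwrite("pics/w4c.png",cv2.resize(p[180:340,200:440,::-1],None,fx=3.3,fy=3.3,interpolation=cv2.INTER_CUBIC))
print(np.round(P[200:330:10,245,:],1).tolist());print(np.round(P[255,215:275:4,:],1).tolist())
E
```

```text
w4 pix 321.0 261.0 n 9534 enc [ 495.86 -275.51   39.19] z 15.15 mean [ 495.87 -279.33   15.15]
  contour 551 [ 495.76 -281.25   33.22]
  contour 270 [ 495.82 -281.68   20.69]
[[460.1, -254.5, -0.1], [459.4, -259.9, -1.4], [459.3, -264.7, -0.6], [459.4, -269.1, 1.4], [461.2, -270.7, 9.4], [463.8, -270.4, 20.6], [463.6, -274.9, 21.0], [463.6, -279.0, 22.1], [463.4, -283.5, 22.7], [463.8, -286.6, 25.4], [463.8, -290.7, 26.6], [455.8, -314.9, -0.0], [455.3, -321.4, -0.4]]
[[443.1, -283.1, -0.2], [450.7, -275.3, 15.4], [452.9, -274.7, 16.6], [457.3, -270.8, 24.6], [459.1, -270.5, 25.1], [460.4, -271.1, 23.8], [462.1, -271.0, 24.1], [463.6, -271.3, 23.5], [463.6, -274.4, 17.3], [464.5, -276.1, 13.8], [466.5, -275.6, 14.8], [468.4, -275.5, 15.0], [470.2, -275.4, 15.1], [472.1, -275.1, 15.8], [473.8, -275.3, 15.5]]
```

View pics/w4c.png

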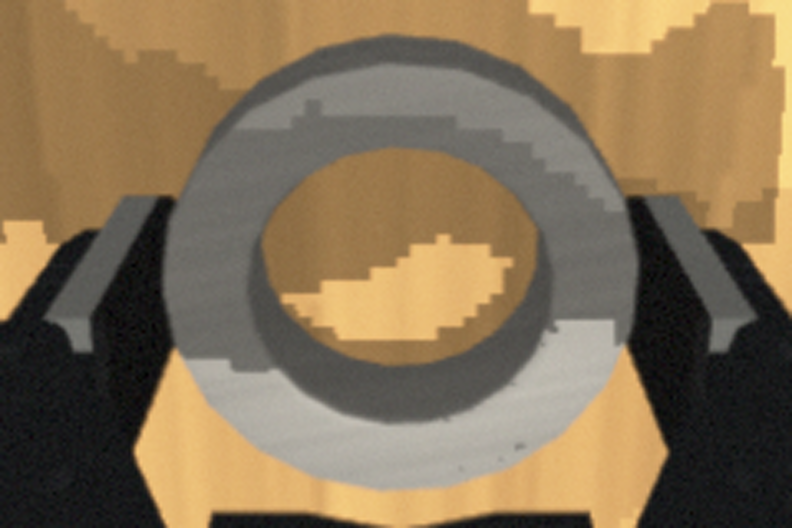

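Emit:
carry_out(plan=[{"tx": 0,"ty": 0,"tz": 1.0,"rx": 0,"ry": 0,"rz": 0,"fingers": 1},{"tx": 0,"ty": 0,"tz": 2.2,"rx": 0,"ry": 0,"rz": 0,"fingers": 1},{"tx": 1.96,"ty": 9.97,"tz": 3.0,"rx": 0,"ry": 0,"rz": 0,"fingers": 1},{"tx": 1.96,"ty": 9.97,"tz": 3.0,"rx": 0,"ry": 0,"rz": 0,"fingers": 1},{"tx": 1.96,"ty": 9.97,"tz": 3.0,"rx": 0,"ry": 0,"rz": 0,"fingers": 1},{"tx": 1.96,"ty": 9.97,"tz": 3.0,"rx": 0,"ry": 0,"rz": 0,"fingers": 1},{"tx": 1.96,"ty": 9.97,"tz": 3.0,"rx": 0,"ry": 0,"rz": 0,"fingers": 1},{"tx": 1.96,"ty": 9.97,"tz": 3.0,"rx": 0,"ry": 0,"rz": 0,"fingers": 1},{"tx": 1.96,"ty": 9.97,"tz": 3.0,"rx": 0,"ry": 0,"rz": 0,"fingers": 1},{"tx": 1.96,"ty": 9.97,"tz": 3.0,"rx": 0,"ry": 0,"rz": 0,"fingers": 1},{"tx": 1.96,"ty": 9.97,"tz": 3.0,"rx": 0,"ry": 0,"rz": 0,"fingers": 1},{"tx": 1.96,"ty": 9.97,"tz": 3.0,"rx": 0,"ry": 0,"rz": 0,"fingers": 1}])

```text
time_s: 6.48
eef_pos: [573.0, 115.2, 289.3]
eef_rot: [-2.225, -2.218, 0.001]
contact_force: [-0.5, -0.6, -2.4]
opening: 0.757
```

```bash
cat >> h.py <<'E'
def inner(tag,rel_z,rmin,rmax):
    """bore circle of the held ring: top face at about rel_z below TCP; returns centre relative to TCP"""
    P,d,f=cloud(tag);q=P-f["pos"]
    k=(abs(q[...,2]-rel_z)<2.0)&(d>0)&(np.hypot(q[...,0],q[...,1])<rmax)
    k=k.astype(np.uint8)
    cs,hi=cv2.findContours(k,cv2.RETR_CCOMP,cv2.CHAIN_APPROX_NONE)
    for c_,h_ in zip(cs,hi[0]):
        if len(c_)>30:
            W=q[c_[:,0,1],c_[:,0,0]];print("  contour",len(c_),"hole" if h_[3]>=0 else "outer",np.round(circ(W[:,:2]),2),"z",np.round(np.median(W[:,2]),2))
    Q=q[k>0];A=np.c_[Q[:,:2],np.ones(len(Q))];m=np.linalg.lstsq(A,Q[:,2],rcond=None)[0];print(" face n",len(Q),"slope",np.round(m,4))
E
python3 - <<'E'
from h import *
snap("w5")
inner("w5",-156,15,36)
E
```

```text
w5 6.475 [572.96 115.21 289.27] [-2.2248e+00 -2.2179e+00  1.0000e-03] [ 0.088  0.29  -0.265  1.017 -0.     1.662] [-0.5 -0.6 -2.4] 0.7565157164499872
  contour 527 outer [-0.17  1.36 32.52] z -156.84
  contour 296 hole [-0.18  1.35 20.77] z -157.3
 face n 9048 slope [-1.800000e-03  7.000000e-04 -1.564873e+02]
```

View pics/w5.png

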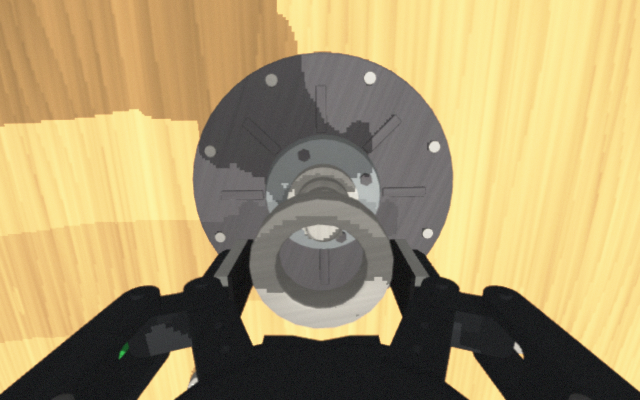

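Emit:
carry_out(plan=[{"tx": 0.023,"ty": 0.028,"tz": 0,"rx": 0,"ry": 0,"rz": 0,"fingers": 1},{"tx": 0.023,"ty": 0.028,"tz": -0.6,"rx": 0,"ry": 0,"rz": 0,"fingers": 1},{"tx": 0.023,"ty": 0.028,"tz": -1.1,"rx": 0,"ry": 0,"rz": 0,"fingers": 1},{"tx": 0.023,"ty": 0.028,"tz": -1.55,"rx": 0,"ry": 0,"rz": 0,"fingers": 1},{"tx": 0.023,"ty": 0.028,"tz": -1.55,"rx": 0,"ry": 0,"rz": 0,"fingers": 1},{"tx": 0.023,"ty": 0.028,"tz": -1.55,"rx": 0,"ry": 0,"rz": 0,"fingers": 1}])

```text
time_s: 7.28
eef_pos: [574.6, 117.4, 227.9]
eef_rot: [2.223, 2.219, 0.001]
contact_force: [1.0, 0.6, -1.8]
opening: 0.758
```

```bash
python3 - <<'E'
from h import *
snap("w6")
inner("w6",-156,15,36)
E
```

```text
w6 7.275 [574.61 117.39 227.88] [2.2230e+00 2.2191e+00 1.1000e-03] [ 0.091  0.357 -0.32   0.894 -0.     1.664] [ 1.   0.6 -1.8] 0.7575697601640409
  contour 32 outer [9.6  9.5  1.21] z -154.37
  contour 126 outer [-0.7   4.61  9.5 ] z -154.96
  contour 525 outer [3.000e-02 1.410e+00 3.251e+01] z -156.91
  contour 283 hole [-0.03  1.44 20.77] z -157.3
 face n 9285 slope [-6.000000e-04  1.500000e-03 -1.564768e+02]
```

View pics/w6.png

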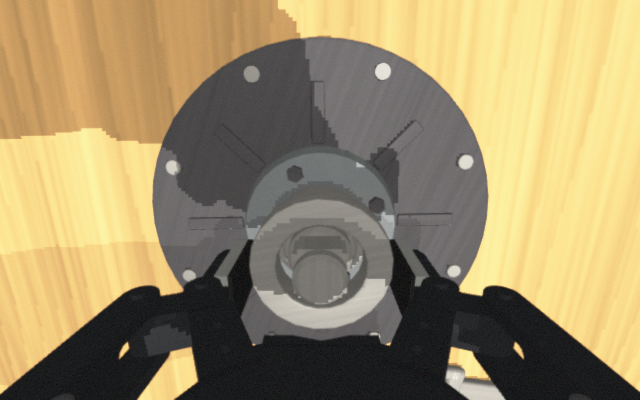

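```bash
cat >> h.py <<'E'
def nose(tag,ztop=81.3,rmax=20):
    P,d,f=cloud(tag);q=P-f["pos"]
    k=(abs(P[...,2]-ztop)<1.5)&(d>0)&(np.hypot(P[...,0]-573.7,P[...,1]-117.7)<rmax)
    n,l,st,ce=cv2.connectedComponentsWithStats(k.astype(np.uint8));i=1+np.argmax(st[1:,4])
    Q=P[l==i];(x,y),r=cv2.minEnclosingCircle(Q[:,:2].astype(np.float32));print(" nose",len(Q),np.round([x,y,r],2),"z",Q[:,2].mean().round(2),"rel",np.round([x-f["pos"][0],y-f["pos"][1]],2))
E
python3 - <<'E'
from h import *
nose("w2");nose("w6");nose("w5")
E
```

```text
nose 577 [573.75 117.88  11.79] z 81.09 rel [6.19 6.69]
 nose 2007 [573.8  117.9   12.09] z 81.12 rel [-0.81  0.51]
 nose 429 [573.41 115.03  11.05] z 81.13 rel [ 0.45 -0.19]
```

Emit:
carry_out(plan=[{"tx": -0.02,"ty": -0.022,"tz": 0,"rx": 0,"ry": 0,"rz": 0,"fingers": 1},{"tx": -0.02,"ty": -0.022,"tz": 0,"rx": 0,"ry": 0,"rz": 0,"fingers": 1},{"tx": -0.02,"ty": -0.022,"tz": -0.1,"rx": 0,"ry": 0,"rz": 0,"fingers": 1},{"tx": -0.02,"ty": -0.022,"tz": -0.2,"rx": 0,"ry": 0,"rz": 0,"fingers": 1},{"tx": -0.02,"ty": -0.022,"tz": -0.25,"rx": 0,"ry": 0,"rz": 0,"fingers": 1},{"tx": -0.02,"ty": -0.022,"tz": -0.25,"rx": 0,"ry": 0,"rz": 0,"fingers": 1}])

```text
time_s: 8.07
eef_pos: [573.4, 116.6, 217.1]
eef_rot: [2.223, 2.22, -0.0]
contact_force: [0.4, 0.9, -3.3]
opening: 0.755
```

Emit:
carry_out(plan=[{"tx": 0,"ty": 0,"tz": -0.08,"rx": 0,"ry": 0,"rz": 0,"fingers": 1},{"tx": 0,"ty": 0,"tz": -0.16,"rx": 0,"ry": 0,"rz": 0,"fingers": 1},{"tx": 0,"ty": 0,"tz": -0.23,"rx": 0,"ry": 0,"rz": 0,"fingers": 1},{"tx": 0,"ty": 0,"tz": -0.25,"rx": 0,"ry": 0,"rz": 0,"fingers": 1},{"tx": 0,"ty": 0,"tz": -0.25,"rx": 0,"ry": 0,"rz": 0,"fingers": 1}])

```text
time_s: 8.7
eef_pos: [573.5, 116.6, 207.3]
eef_rot: [2.223, 2.22, 0.0]
contact_force: [2.3, -0.1, -3.6]
opening: 0.756
```

Emit:
carry_out(plan=[{"tx": 0,"ty": 0,"tz": -0.025,"rx": 0,"ry": 0,"rz": 0,"fingers": 1},{"tx": 0,"ty": 0,"tz": -0.04,"rx": 0,"ry": 0,"rz": 0,"fingers": 1},{"tx": 0,"ty": 0,"tz": -0.04,"rx": 0,"ry": 0,"rz": 0,"fingers": 1}])

```text
time_s: 9.07
eef_pos: [573.4, 116.6, 205.8]
eef_rot: [2.223, 2.22, 0.0]
contact_force: [1.8, 0.3, -2.4]
opening: 0.761
```

Emit:
carry_out(plan=[{"tx": 0,"ty": 0,"tz": -0.02,"rx": 0,"ry": 0,"rz": 0,"fingers": 1},{"tx": 0,"ty": 0,"tz": -0.03,"rx": 0,"ry": 0,"rz": 0,"fingers": 1},{"tx": 0,"ty": 0,"tz": -0.03,"rx": 0,"ry": 0,"rz": 0,"fingers": 1}])

```text
time_s: 9.45
eef_pos: [573.5, 116.6, 205.6]
eef_rot: [2.223, 2.22, 0.001]
contact_force: [-2.1, -0.7, 5.6]
opening: 0.755
```

Emit:
carry_out(plan=[{"tx": 0,"ty": 0,"tz": 0.0,"rx": 0,"ry": 0,"rz": 0,"fingers": -1},{"tx": 0,"ty": 0,"tz": 0.02,"rx": 0,"ry": 0,"rz": 0,"fingers": -1},{"tx": 0,"ty": 0,"tz": 0.03,"rx": 0,"ry": 0,"rz": 0,"fingers": -1},{"tx": 0,"ty": 0,"tz": 0.03,"rx": 0,"ry": 0,"rz": 0,"fingers": -1},{"tx": 0,"ty": 0,"tz": 0.6,"rx": 0,"ry": 0,"rz": 0,"fingers": -1},{"tx": 0,"ty": 0,"tz": 2.0,"rx": 0,"ry": 0,"rz": 0,"fingers": -1},{"tx": 0,"ty": 0,"tz": 3.6,"rx": 0,"ry": 0,"rz": 0,"fingers": -1},{"tx": 0,"ty": 0,"tz": 3.6,"rx": 0,"ry": 0,"rz": 0,"fingers": -1},{"tx": 0,"ty": 0,"tz": 3.6,"rx": 0,"ry": 0,"rz": 0,"fingers": -1}])

```text
time_s: 10.58
eef_pos: [573.3, 116.6, 348.7]
eef_rot: [2.223, 2.22, 0.001]
contact_force: [-0.5, 0.5, -0.9]
opening: 1.0
```

```bash
python3 - <<'E'
from h import *
snap("w7")
ring("w7",(573.7,117.7),50,rad=36);nose("w7")
E
```

```text
w7 10.575 [573.3  116.6  348.71] [2.2228e+00 2.2196e+00 7.0000e-04] [ 0.09   0.241 -0.194  1.135  0.     1.662] [-0.5  0.5 -0.9] 1.0003496137989027
w7 pix 321.0 187.0 n 2342 enc [573.12 118.    32.81] z 49.11 mean [573.26 119.82  49.11]
  contour 206 [573.12 118.1   32.04]
  contour 181 [572.3  117.04  20.98]
 nose 586 [573.64 118.01  11.97] z 81.08 rel [0.34 1.41]
```

View pics/w7.png

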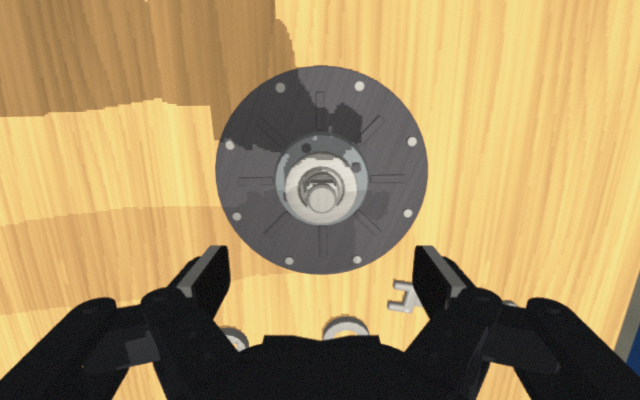

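Emit:
carry_out(plan=[{"tx": 0.755,"ty": -4.94,"tz": -1.42,"rx": 0,"ry": 0,"rz": 0,"fingers": -1},{"tx": 0.755,"ty": -4.94,"tz": -1.42,"rx": 0,"ry": 0,"rz": 0,"fingers": -1},{"tx": 0.755,"ty": -4.94,"tz": -1.42,"rx": 0,"ry": 0,"rz": 0,"fingers": -1},{"tx": 0.755,"ty": -4.94,"tz": -1.42,"rx": 0,"ry": 0,"rz": 0,"fingers": -1},{"tx": 0.755,"ty": -4.94,"tz": -1.42,"rx": 0,"ry": 0,"rz": 0,"fingers": -1},{"tx": 0.755,"ty": -4.94,"tz": -1.42,"rx": 0,"ry": 0,"rz": 0,"fingers": -1},{"tx": 0.755,"ty": -4.94,"tz": -1.42,"rx": 0,"ry": 0,"rz": 0,"fingers": -1}])

```text
time_s: 11.5
eef_pos: [603.5, -79.5, 292.1]
eef_rot: [-2.221, -2.222, -0.001]
contact_force: [-0.6, 0.5, -0.2]
opening: 0.997
```

```bash
python3 - <<'E'
from h import *
snap("w8")
ring("w8",(604,-80.5),12)
E
```

```text
w8 11.5 [603.51 -79.51 292.08] [-2.2208e+00 -2.2220e+00 -6.0000e-04] [-0.237  0.327 -0.207  1.037  0.     1.333] [-0.6  0.5 -0.2] 0.9966493159110001
w8 pix 321.0 195.0 n 2300 enc [603.2  -79.75  28.8 ] z 11.12 mean [603.35 -78.77  11.12]
  contour 192 [603.31 -79.64  28.05]
  contour 113 [603.22 -79.74  16.96]
```

View pics/w8.png

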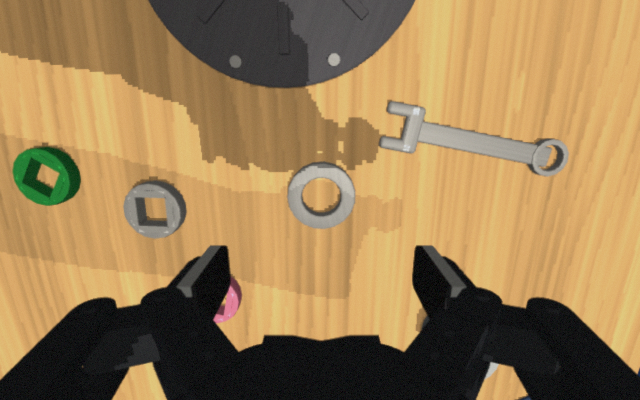

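```bash
python3 - <<'E'
from h import *
for t in ("w4","w5","w6"):
    P,d,f=cloud(t);q=P-f["pos"]
    for lo,hi in ((-37,-33.2),(33.2,37)):
        k=(q[...,0]>lo)&(q[...,0]<hi)&(abs(q[...,1])<14)&(q[...,2]<-140)&(q[...,2]>-171)&(d>0)
        z=q[...,2][k];print(t,lo,k.sum(),np.round(np.sort(z)[:8],1),np.round(q[k][np.argsort(z)[:3]],1).tolist())
P,d,f=cloud("w8")
k=(abs(P[...,2]-13.1)<2)&(np.hypot(P[...,0]-459.5,P[...,1]+92.5)<40)&(d>0)
n,l,st,ce=cv2.connectedComponentsWithStats(k.astype(np.uint8));i=1+np.argmax(st[1:,4])
cs,hi=cv2.findContours((l==i).astype(np.uint8),cv2.RETR_CCOMP,cv2.CHAIN_APPROX_NONE)
for c_,h in zip(cs,hi[0]):
    if len(c_)>20:
        W=P[c_[:,0,1],c_[:,0,0]][:,:2].astype(np.float32);print(h[3],np.round(circ(W),2),cv2.minAreaRect(W))
E
```

```text
w4 -37 223 [-171.  -170.8 -170.2 -164.7 -164.5 -164.2 -163.9 -163.8] [[-36.6, 10.9, -171.0], [-33.6, 11.0, -170.8], [-36.2, 13.8, -170.2]]
w4 33.2 213 [-171.  -164.4 -164.1 -164.  -163.8 -163.5 -163.5 -163.3] [[34.0, 9.2, -171.0], [34.8, 11.5, -164.4], [34.2, 11.6, -164.1]]
w5 -37 222 [-164.5 -164.4 -164.3 -164.1 -163.5 -163.2 -163.2 -163.2] [[-35.0, 11.9, -164.5], [-35.5, 11.9, -164.4], [-35.9, 11.9, -164.3]]
w5 33.2 221 [-164.  -163.8 -163.7 -163.5 -163.4 -163.2 -163.2 -163.1] [[33.3, 11.9, -164.0], [35.1, 12.0, -163.8], [34.6, 12.0, -163.7]]
w6 -37 219 [-164.1 -163.9 -163.8 -163.8 -163.5 -163.4 -163.3 -163.2] [[-36.5, 12.1, -164.1], [-34.2, 12.2, -163.9], [-35.1, 12.2, -163.8]]
w6 33.2 220 [-164.7 -164.4 -164.4 -164.1 -164.1 -163.9 -163.8 -163.6] [[35.5, 11.7, -164.7], [34.5, 11.8, -164.4], [36.9, 11.8, -164.4]]
-1 [459.54 -92.22  24.26] ((459.6803894042969, -91.95079040527344), (48.820823669433594, 49.37748336791992), 9.81005573272705)
0 [459.56 -92.3   14.93] ((459.4785461425781, -92.68391418457031), (28.073190689086914, 27.7999324798584), 86.68572235107422)
```

Emit:
carry_out(plan=[{"tx": -0.008,"ty": 0.01,"tz": -1.2,"rx": 0,"ry": 0,"rz": 0,"fingers": -1},{"tx": -0.008,"ty": 0.01,"tz": -2.3,"rx": 0,"ry": 0,"rz": 0,"fingers": -1},{"tx": -0.008,"ty": 0.01,"tz": -2.9,"rx": 0,"ry": 0,"rz": 0,"fingers": -1},{"tx": -0.008,"ty": 0.01,"tz": -3.08,"rx": 0,"ry": 0,"rz": 0,"fingers": -1},{"tx": -0.008,"ty": 0.01,"tz": -3.08,"rx": 0,"ry": 0,"rz": 0,"fingers": -1},{"tx": -0.008,"ty": 0.01,"tz": -3.08,"rx": 0,"ry": 0,"rz": 0,"fingers": 1},{"tx": -0.008,"ty": 0.01,"tz": -3.08,"rx": 0,"ry": 0,"rz": 0,"fingers": 1},{"tx": -0.008,"ty": 0.01,"tz": -3.08,"rx": 0,"ry": 0,"rz": 0,"fingers": 1},{"tx": -0.008,"ty": 0.01,"tz": -3.08,"rx": 0,"ry": 0,"rz": 0,"fingers": 1},{"tx": -0.008,"ty": 0.01,"tz": -3.08,"rx": 0,"ry": 0,"rz": 0,"fingers": 1},{"tx": -0.008,"ty": 0.01,"tz": -3.08,"rx": 0,"ry": 0,"rz": 0,"fingers": 1}], grip_force=45)

```text
time_s: 12.92
eef_pos: [604.2, -80.8, 170.8]
eef_rot: [2.221, 2.218, 0.003]
contact_force: [-0.6, 0.6, 5.6]
opening: 0.659
```

```bash
python3 - <<'E'
from h import *
snap("w9")
inner("w9",-159,10,29)
E
```

```text
w9 12.925 [604.2  -80.78 170.83] [2.2212 2.2181 0.0029] [-0.239  0.459 -0.309  0.799  0.     1.333] [-0.6  0.6  5.6] 0.6586844398462869
  contour 372 outer [ 0.24  0.72 28.15] z -160.0
  contour 230 hole [ 0.22  1.01 16.84] z -160.38
 face n 7066 slope [-5.000000e-04  5.000000e-04 -1.596508e+02]
```

View pics/w9.png

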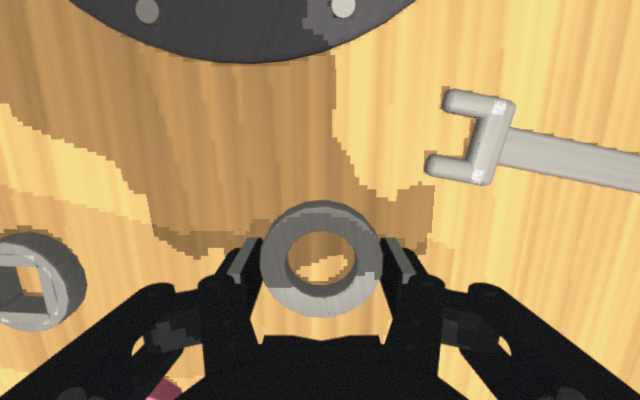

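Emit:
carry_out(plan=[{"tx": 0,"ty": 0,"tz": 1.0,"rx": 0,"ry": 0,"rz": 0,"fingers": 1},{"tx": 0,"ty": 0,"tz": 2.2,"rx": 0,"ry": 0,"rz": 0,"fingers": 1},{"tx": -0.755,"ty": 4.94,"tz": 3.0,"rx": 0,"ry": 0,"rz": 0,"fingers": 1},{"tx": -0.755,"ty": 4.94,"tz": 3.0,"rx": 0,"ry": 0,"rz": 0,"fingers": 1},{"tx": -0.755,"ty": 4.94,"tz": 3.0,"rx": 0,"ry": 0,"rz": 0,"fingers": 1},{"tx": -0.755,"ty": 4.94,"tz": 3.0,"rx": 0,"ry": 0,"rz": 0,"fingers": 1},{"tx": -0.755,"ty": 4.94,"tz": 3.0,"rx": 0,"ry": 0,"rz": 0,"fingers": 1},{"tx": -0.755,"ty": 4.94,"tz": 3.0,"rx": 0,"ry": 0,"rz": 0,"fingers": 1},{"tx": -0.755,"ty": 4.94,"tz": 3.0,"rx": 0,"ry": 0,"rz": 0,"fingers": 1},{"tx": -0.755,"ty": 4.94,"tz": 2.0,"rx": 0,"ry": 0,"rz": 0,"fingers": 1},{"tx": -0.755,"ty": 4.94,"tz": 2.0,"rx": 0,"ry": 0,"rz": 0,"fingers": 1},{"tx": -0.755,"ty": 4.94,"tz": 2.0,"rx": 0,"ry": 0,"rz": 0,"fingers": 1}])

```text
time_s: 14.48
eef_pos: [573.1, 116.3, 248.9]
eef_rot: [-2.224, -2.218, 0.002]
contact_force: [0.2, 0.4, -0.7]
opening: 0.657
```

```bash
python3 - <<'E'
from h import *
snap("w10")
inner("w10",-159.5,10,30);nose("w10")
E
```

```text
w10 14.475 [573.08 116.27 248.93] [-2.2239e+00 -2.2182e+00  1.9000e-03] [ 0.09   0.331 -0.304  0.937 -0.     1.663] [ 0.2  0.4 -0.7] 0.656573687539638
  contour 411 outer [-0.26  0.99 28.4 ] z -160.21
  contour 221 hole [-0.41  1.08 16.76] z -160.68
 face n 7348 slope [-4.400000e-03 -1.600000e-03 -1.597774e+02]
 nose 1526 [573.87 117.95  11.9 ] z 81.11 rel [0.8  1.67]
```

View pics/w10.png

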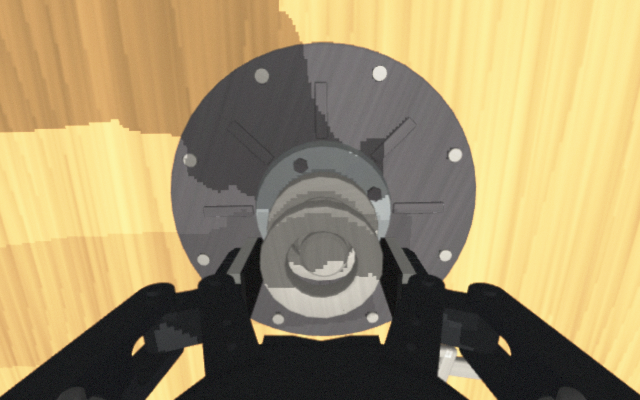

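Emit:
carry_out(plan=[{"tx": 0.026,"ty": 0.014,"tz": 0,"rx": 0,"ry": 0,"rz": 0,"fingers": 1},{"tx": 0.026,"ty": 0.014,"tz": 0,"rx": 0,"ry": 0,"rz": 0,"fingers": 1},{"tx": 0.026,"ty": 0.014,"tz": 0,"rx": 0,"ry": 0,"rz": 0,"fingers": 1}])

```text
time_s: 14.9
eef_pos: [574.2, 117.6, 249.0]
eef_rot: [2.223, 2.22, 0.001]
contact_force: [-0.5, 0.3, -2.3]
opening: 0.657
```

```bash
python3 - <<'E'
from h import *
snap("w11")
inner("w11",-159.5,10,30);nose("w11")
E
```

```text
w11 14.9 [574.16 117.64 249.01] [2.2227e+00 2.2197e+00 6.0000e-04] [ 0.092  0.333 -0.302  0.936 -0.     1.664] [-0.5  0.3 -2.3] 0.6573040555128944
  contour 407 outer [-0.05  1.   28.44] z -160.25
  contour 213 hole [-0.18  1.11 16.8 ] z -160.65
 face n 7357 slope [-1.300000e-03 -1.000000e-03 -1.598012e+02]
 nose 1534 [573.75 117.93  12.01] z 81.1 rel [-0.41  0.3 ]
```

Emit:
carry_out(plan=[{"tx": -0.008,"ty": -0.019,"tz": 0,"rx": 0,"ry": 0,"rz": 0,"fingers": 1},{"tx": -0.008,"ty": -0.019,"tz": 0,"rx": 0,"ry": 0,"rz": 0,"fingers": 1},{"tx": -0.008,"ty": -0.019,"tz": -0.1,"rx": 0,"ry": 0,"rz": 0,"fingers": 1},{"tx": -0.008,"ty": -0.019,"tz": -0.2,"rx": 0,"ry": 0,"rz": 0,"fingers": 1},{"tx": -0.008,"ty": -0.019,"tz": -0.3,"rx": 0,"ry": 0,"rz": 0,"fingers": 1},{"tx": -0.008,"ty": -0.019,"tz": -0.3,"rx": 0,"ry": 0,"rz": 0,"fingers": 1}])

```text
time_s: 15.7
eef_pos: [573.4, 116.8, 235.9]
eef_rot: [-2.223, -2.219, 0.002]
contact_force: [-0.3, -0.3, -1.4]
opening: 0.661
```

```bash
python3 - <<'E'
from h import *
snap("w12")
inner("w12",-159.5,10,30);nose("w12")
E
```

```text
w12 15.7 [573.44 116.77 235.91] [-2.2225e+00 -2.2192e+00  1.5000e-03] [ 0.09   0.346 -0.314  0.911 -0.     1.663] [-0.3 -0.3 -1.4] 0.6614893326403929
  contour 184 outer [ 0.5   0.7  12.67] z -160.8
  contour 425 outer [-0.23  0.99 28.43] z -160.19
  contour 220 hole [-0.51  1.14 16.73] z -160.65
 face n 7650 slope [-3.60000e-03 -1.30000e-03 -1.59794e+02]
 nose 1804 [573.79 118.07  11.94] z 81.12 rel [0.34 1.3 ]
```

Emit:
carry_out(plan=[{"tx": 0.012,"ty": 0.005,"tz": 0,"rx": 0,"ry": 0,"rz": 0,"fingers": 1},{"tx": 0.012,"ty": 0.005,"tz": -0.04,"rx": 0,"ry": 0,"rz": 0,"fingers": 1},{"tx": 0.012,"ty": 0.005,"tz": -0.08,"rx": 0,"ry": 0,"rz": 0,"fingers": 1},{"tx": 0.012,"ty": 0.005,"tz": -0.12,"rx": 0,"ry": 0,"rz": 0,"fingers": 1},{"tx": 0.012,"ty": 0.005,"tz": -0.16,"rx": 0,"ry": 0,"rz": 0,"fingers": 1},{"tx": 0.012,"ty": 0.005,"tz": -0.2,"rx": 0,"ry": 0,"rz": 0,"fingers": 1},{"tx": 0.012,"ty": 0.005,"tz": -0.2,"rx": 0,"ry": 0,"rz": 0,"fingers": 1}])

```text
time_s: 16.62
eef_pos: [574.1, 117.0, 228.3]
eef_rot: [-2.223, -2.22, 0.001]
contact_force: [-0.7, -0.4, -0.9]
opening: 0.662
```

Emit:
carry_out(plan=[{"tx": 0,"ty": 0,"tz": -0.05,"rx": 0,"ry": 0,"rz": 0,"fingers": 1},{"tx": 0,"ty": 0,"tz": -0.1,"rx": 0,"ry": 0,"rz": 0,"fingers": 1},{"tx": 0,"ty": 0,"tz": -0.14,"rx": 0,"ry": 0,"rz": 0,"fingers": 1},{"tx": 0,"ty": 0,"tz": -0.17,"rx": 0,"ry": 0,"rz": 0,"fingers": 1},{"tx": 0,"ty": 0,"tz": -0.17,"rx": 0,"ry": 0,"rz": 0,"fingers": 1}])

```text
time_s: 17.25
eef_pos: [574.2, 117.0, 221.6]
eef_rot: [-2.223, -2.22, 0.0]
contact_force: [0.2, 0.6, -1.2]
opening: 0.66
```

Emit:
carry_out(plan=[{"tx": 0,"ty": 0,"tz": -0.015,"rx": 0,"ry": 0,"rz": 0,"fingers": 1},{"tx": 0,"ty": 0,"tz": -0.025,"rx": 0,"ry": 0,"rz": 0,"fingers": 1},{"tx": 0,"ty": 0,"tz": -0.025,"rx": 0,"ry": 0,"rz": 0,"fingers": 1}])

```text
time_s: 17.62
eef_pos: [574.3, 117.0, 220.9]
eef_rot: [2.223, 2.22, 0.0]
contact_force: [0.1, -0.2, 0.0]
opening: 0.665
```

Emit:
carry_out(plan=[{"tx": 0,"ty": 0,"tz": -0.02,"rx": 0,"ry": 0,"rz": 0,"fingers": 1},{"tx": 0,"ty": 0,"tz": -0.02,"rx": 0,"ry": 0,"rz": 0,"fingers": 1}])

```text
time_s: 17.88
eef_pos: [574.3, 117.0, 220.9]
eef_rot: [2.223, 2.22, 0.0]
contact_force: [-1.9, 0.2, 3.8]
opening: 0.657
```

Seated. Release, lift, check.

Emit:
carry_out(plan=[{"tx": 0,"ty": 0,"tz": 0.0,"rx": 0,"ry": 0,"rz": 0,"fingers": -1},{"tx": 0,"ty": 0,"tz": 0.02,"rx": 0,"ry": 0,"rz": 0,"fingers": -1},{"tx": 0,"ty": 0,"tz": 0.03,"rx": 0,"ry": 0,"rz": 0,"fingers": -1},{"tx": 0,"ty": 0,"tz": 0.03,"rx": 0,"ry": 0,"rz": 0,"fingers": -1},{"tx": 0,"ty": 0,"tz": 0.6,"rx": 0,"ry": 0,"rz": 0,"fingers": -1},{"tx": 0,"ty": 0,"tz": 1.8,"rx": 0,"ry": 0,"rz": 0,"fingers": -1},{"tx": 0,"ty": 0,"tz": 3.2,"rx": 0,"ry": 0,"rz": 0,"fingers": -1},{"tx": 0,"ty": 0,"tz": 3.2,"rx": 0,"ry": 0,"rz": 0,"fingers": -1},{"tx": 0,"ty": 0,"tz": 3.2,"rx": 0,"ry": 0,"rz": 0,"fingers": -1}])

```text
time_s: 19.0
eef_pos: [574.1, 117.0, 348.0]
eef_rot: [2.223, 2.22, 0.0]
contact_force: [-0.4, 0.5, -0.2]
opening: 0.998
```

```bash
python3 - <<'E'
from h import *
snap("w13")
ring("w13",(573.7,117.7),62,rad=31,zoff=-.9,tol=1.5);nose("w13")
P,d,f=cloud("w13");Q=(P-[573.75,117.9,0]).reshape(-1,3)
k=(abs(Q[:,2]-74.1)<1.5);q=Q[k];r=np.hypot(q[:,0],q[:,1]);q=q[(r>12.8)&(r<17)]
a=np.arctan2(q[:,1],q[:,0]);print("corner ang",len(a),np.degrees(np.angle(-np.mean(np.exp(4j*a)))/4))
k=(abs(Q[:,1]-12)<1)&(Q[:,2]>62.5)&(Q[:,2]<72)&(abs(Q[:,0])<8);q=Q[k];print(len(q),"slope deg",np.degrees(np.polyfit(q[:,0],q[:,1],1)))
m=f["p"][150:250,260:380];cv2.imwrite("pics/w13c.png",cv2.resize(m[:,:,::-1],None,fx=6,fy=6,interpolation=cv2.INTER_CUBIC))
E
```

```text
w13 19.0 [574.14 116.98 347.97] [2.2230e+00 2.2196e+00 3.0000e-04] [ 0.091  0.243 -0.193  1.135  0.     1.663] [-0.4  0.5 -0.2] 0.9983861399816218
w13 pix 321.0 191.0 n 2088 enc [574.09 118.17  28.77] z 61.11 mean [573.99 119.63  61.11]
  contour 188 [574.03 118.17  28.03]
  contour 121 [574.03 117.1   17.64]
 nose 595 [573.6  117.77  11.88] z 81.11 rel [-0.53  0.79]
corner ang 80 -0.6636470856711276
46 slope deg [2.83128465e-01 6.70945534e+02]
```

View pics/w13c.png

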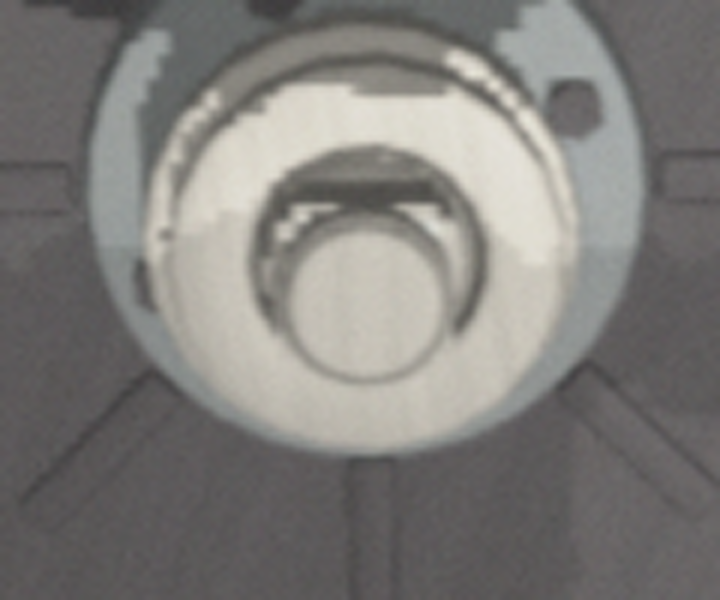

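Emit:
carry_out(plan=[{"tx": -2.865,"ty": -5.26,"tz": -1.45,"rx": 0,"ry": 0,"rz": 0,"fingers": -1},{"tx": -2.865,"ty": -5.26,"tz": -1.45,"rx": 0,"ry": 0,"rz": 0,"fingers": -1},{"tx": -2.865,"ty": -5.26,"tz": -1.45,"rx": 0,"ry": 0,"rz": 0,"fingers": -1},{"tx": -2.865,"ty": -5.26,"tz": -1.45,"rx": 0,"ry": 0,"rz": 0,"fingers": -1},{"tx": -2.865,"ty": -5.26,"tz": -1.45,"rx": 0,"ry": 0,"rz": 0,"fingers": -1},{"tx": -2.865,"ty": -5.26,"tz": -1.45,"rx": 0,"ry": 0,"rz": 0,"fingers": -1},{"tx": -2.865,"ty": -5.26,"tz": -1.45,"rx": 0,"ry": 0,"rz": 0,"fingers": -1},{"tx": -2.865,"ty": -5.26,"tz": -1.45,"rx": 0,"ry": 0,"rz": 0,"fingers": -1},{"tx": -2.865,"ty": -5.26,"tz": -1.45,"rx": 0,"ry": 0,"rz": 0,"fingers": -1}])

```text
time_s: 20.18
eef_pos: [460.1, -92.8, 290.2]
eef_rot: [2.221, 2.221, 0.0]
contact_force: [0.6, -0.5, -0.2]
opening: 1.001
```

```bash
cat >> h.py <<'E'
def hole(tag,zt,cx,cy,rmax=32,tol=2):
    P,d,f=cloud(tag)
    k=(abs(P[...,2]-zt)<tol)&(d>0)&(np.hypot(P[...,0]-cx,P[...,1]-cy)<rmax)
    n,l,st,ce=cv2.connectedComponentsWithStats(k.astype(np.uint8));i=1+np.argmax(st[1:,4])
    cs,hi=cv2.findContours((l==i).astype(np.uint8),cv2.RETR_CCOMP,cv2.CHAIN_APPROX_NONE)
    for c_,h in zip(cs,hi[0]):
        if len(c_)>25:
            px=c_[:,0,:].astype(float)
            c=calibration("wrist");W=ray(px,c["K"],c["D"],f["T"],zt)[:,:2].astype(np.float32)
            (x,y),(w,hh),a=cv2.minAreaRect(W)
            rel=W-[x,y];th=np.arctan2(rel[:,1],rel[:,0]);r=np.hypot(*rel.T)
            m=np.angle(-np.mean((r-r.mean())*np.exp(4j*th)))/4
            print("  hole" if h[3]>=0 else "  outer",len(c_),np.round(circ(W),2),"rect",np.round([x,y,w,hh,a],2),"fourier square angle deg",np.degrees(m).round(2),"rel tool",np.round([x-f["pos"][0],y-f["pos"][1]],2))
E
python3 - <<'E'
from h import *
snap("w14")
hole("w14",13.1,459.5,-92.5)
E
```

```text
w14 20.175 [460.12 -92.75 290.15] [2.2211e+00 2.2213e+00 4.0000e-04] [-0.337  0.096 -0.505  0.969  0.     1.234] [ 0.6 -0.5 -0.2] 1.0006331226674061
  outer 168 [458.79 -91.86  24.16] rect [458.96 -91.66  48.87  48.53  88.48] fourier square angle deg 1.11 rel tool [-1.16  1.09]
  hole 119 [458.75 -92.06  14.78] rect [458.77 -92.17  26.62  26.83  88.13] fourier square angle deg -2.67 rel tool [-1.36  0.58]
```

View pics/w14.png

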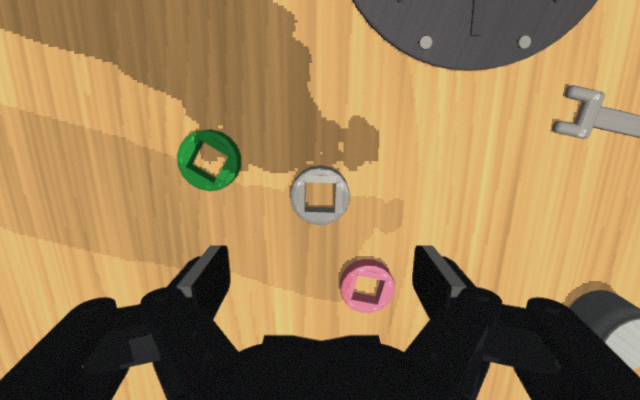

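Emit:
carry_out(plan=[{"tx": -0.02,"ty": 0.01,"tz": -1.2,"rx": 0,"ry": 0,"rz": 0,"fingers": -1},{"tx": -0.02,"ty": 0.01,"tz": -2.3,"rx": 0,"ry": 0,"rz": 0,"fingers": -1},{"tx": -0.02,"ty": 0.01,"tz": -2.8,"rx": 0,"ry": 0,"rz": 0,"fingers": -1},{"tx": -0.02,"ty": 0.01,"tz": -3.0,"rx": 0,"ry": 0,"rz": 0,"fingers": -1},{"tx": -0.02,"ty": 0.01,"tz": -3.0,"rx": 0,"ry": 0,"rz": 0,"fingers": -1},{"tx": -0.02,"ty": 0.01,"tz": -3.0,"rx": 0,"ry": 0,"rz": 0,"fingers": 1},{"tx": -0.02,"ty": 0.01,"tz": -3.0,"rx": 0,"ry": 0,"rz": 0,"fingers": 1},{"tx": -0.02,"ty": 0.01,"tz": -3.0,"rx": 0,"ry": 0,"rz": 0,"fingers": 1},{"tx": -0.02,"ty": 0.01,"tz": -3.0,"rx": 0,"ry": 0,"rz": 0,"fingers": 1},{"tx": -0.02,"ty": 0.01,"tz": -3.0,"rx": 0,"ry": 0,"rz": 0,"fingers": 1},{"tx": -0.02,"ty": 0.01,"tz": -3.0,"rx": 0,"ry": 0,"rz": 0,"fingers": 1},{"tx": -0.02,"ty": 0.01,"tz": -3.0,"rx": 0,"ry": 0,"rz": 0,"fingers": 1}], grip_force=45)

```text
time_s: 21.72
eef_pos: [459.6, -93.3, 171.3]
eef_rot: [2.222, 2.218, 0.002]
contact_force: [-1.4, -0.7, 4.8]
opening: 0.567
```

```bash
python3 - <<'E'
from h import *
snap("w15")
hole("w15",13.1,458.8,-92,rmax=24.5)
E
```

```text
w15 21.725 [459.61 -93.27 171.35] [2.2215e+00 2.2182e+00 1.8000e-03] [-0.338  0.259 -0.621  0.689  0.     1.234] [-1.4 -0.7  4.8] 0.5674297940482083
  outer 327 [459.25 -91.75  24.04] rect [459.34 -91.95  48.25  48.59  45.83] fourier square angle deg 41.85 rel tool [-0.28  1.32]
  hole 217 [459.55 -91.88  14.45] rect [459.71 -92.21  25.67  25.94  88.43] fourier square angle deg -1.09 rel tool [0.1  1.07]
```

View pics/w15.png

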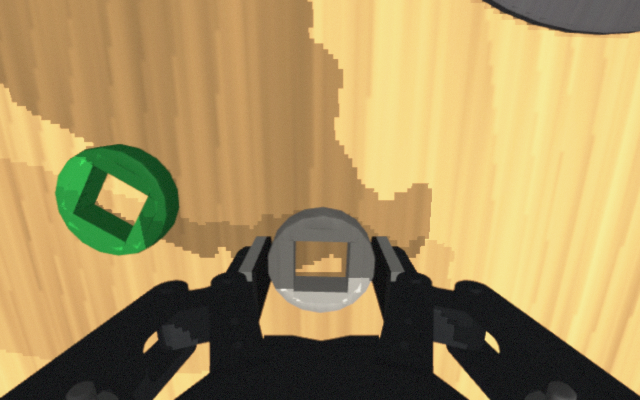

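Emit:
carry_out(plan=[{"tx": 0,"ty": 0,"tz": 1.0,"rx": 0,"ry": 0,"rz": 0,"fingers": 1},{"tx": 0,"ty": 0,"tz": 2.2,"rx": 0,"ry": 0,"rz": 0,"fingers": 1},{"tx": 2.85,"ty": 5.25,"tz": 3.0,"rx": 0,"ry": 0,"rz": 0.025,"fingers": 1},{"tx": 2.85,"ty": 5.25,"tz": 3.0,"rx": 0,"ry": 0,"rz": 0.025,"fingers": 1},{"tx": 2.85,"ty": 5.25,"tz": 3.0,"rx": 0,"ry": 0,"rz": 0.025,"fingers": 1},{"tx": 2.85,"ty": 5.25,"tz": 3.0,"rx": 0,"ry": 0,"rz": 0.025,"fingers": 1},{"tx": 2.85,"ty": 5.25,"tz": 3.0,"rx": 0,"ry": 0,"rz": 0.025,"fingers": 1},{"tx": 2.85,"ty": 5.25,"tz": 3.0,"rx": 0,"ry": 0,"rz": 0.025,"fingers": 1},{"tx": 2.85,"ty": 5.25,"tz": 3.0,"rx": 0,"ry": 0,"rz": 0.025,"fingers": 1},{"tx": 2.85,"ty": 5.25,"tz": 2.4,"rx": 0,"ry": 0,"rz": 0.025,"fingers": 1},{"tx": 2.85,"ty": 5.25,"tz": 2.4,"rx": 0,"ry": 0,"rz": 0.025,"fingers": 1},{"tx": 2.85,"ty": 5.25,"tz": 2.4,"rx": 0,"ry": 0,"rz": 0.025,"fingers": 1},{"tx": 2.85,"ty": 5.25,"tz": 2.4,"rx": 0,"ry": 0,"rz": 0.025,"fingers": 1}])

```text
time_s: 23.4
eef_pos: [573.2, 116.6, 266.9]
eef_rot: [2.195, 2.246, 0.002]
contact_force: [-0.5, -0.0, -1.3]
opening: 0.568
```

```bash
python3 - <<'E'
from h import *
snap("w16")
f=np.load("pics/w16.npz")
inner("w16",-158.2,10,25)
hole("w16",f["pos"][2]-158.2,*(f["pos"][:2]+[0,1.1]),rmax=24.5);nose("w16")
E
```

```text
w16 23.4 [573.24 116.65 266.9 ] [2.1952e+00 2.2461e+00 1.8000e-03] [ 0.09   0.312 -0.287  0.97  -0.     1.638] [-0.5 -0.  -1.3] 0.568142850404185
  contour 315 outer [ 0.09  0.9  24.09] z -158.6
  contour 207 hole [ 0.1   1.16 14.66] z -158.68
 face n 5394 slope [-7.000000e-04  1.800000e-03 -1.582772e+02]
  outer 302 [573.32 118.19  24.14] rect [573.12 118.29  48.8   48.33  51.32] fourier square angle deg 43.47 rel tool [-0.12  1.64]
  hole 207 [573.28 118.19  14.42] rect [573.22 117.75  26.02  25.97  89.79] fourier square angle deg -0.6 rel tool [-0.02  1.1 ]
 nose 605 [574.03 116.21  11.49] z 81.16 rel [ 0.8  -0.44]
```

View pics/w16.png

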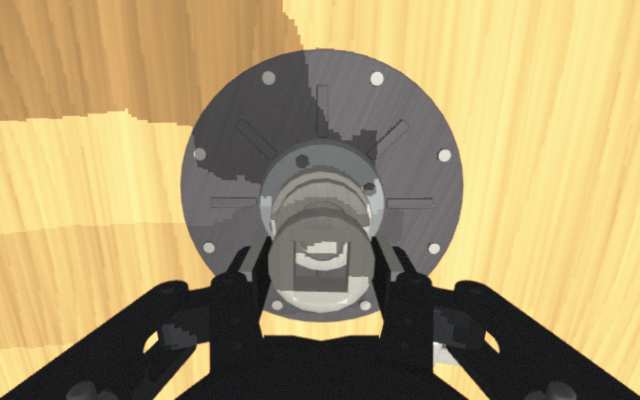

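Emit:
carry_out(plan=[{"tx": 0.01,"ty": 0,"tz": -0.1,"rx": 0,"ry": 0,"rz": 0,"fingers": 1},{"tx": 0.01,"ty": 0,"tz": -0.2,"rx": 0,"ry": 0,"rz": 0,"fingers": 1},{"tx": 0.01,"ty": 0,"tz": -0.27,"rx": 0,"ry": 0,"rz": 0,"fingers": 1},{"tx": 0.01,"ty": 0,"tz": -0.27,"rx": 0,"ry": 0,"rz": 0,"fingers": 1},{"tx": 0.01,"ty": 0,"tz": -0.27,"rx": 0,"ry": 0,"rz": 0,"fingers": 1}])

```text
time_s: 24.08
eef_pos: [573.3, 117.0, 255.1]
eef_rot: [-2.195, -2.247, 0.0]
contact_force: [1.6, 0.3, -1.4]
opening: 0.572
```

```bash
python3 - <<'E'
from h import *
snap("w17")
f=np.load("pics/w17.npz")
inner("w17",-158.2,10,25)
hole("w17",f["pos"][2]-158.2,*(f["pos"][:2]+[0,1.1]),rmax=24.5);nose("w17")
E
```

```text
w17 24.075 [573.28 117.02 255.14] [-2.1951e+00 -2.2475e+00  1.0000e-04] [ 0.091  0.325 -0.298  0.948 -0.     1.638] [ 1.6  0.3 -1.4] 0.5721106662832482
  contour 309 outer [-0.08  0.85 24.1 ] z -158.63
  contour 214 hole [-0.23  1.12 14.66] z -158.67
 face n 5405 slope [-2.500000e-03  1.100000e-03 -1.582802e+02]
  outer 310 [573.24 118.52  24.17] rect [573.23 118.54  48.76  48.43  60.97] fourier square angle deg 38.92 rel tool [-0.05  1.52]
  hole 214 [572.97 118.52  14.44] rect [572.98 118.28  25.61  25.93  89.8 ] fourier square angle deg -0.28 rel tool [-0.3   1.26]
 nose 1123 [573.72 117.83  11.96] z 81.13 rel [0.44 0.81]
```

View pics/w17.png

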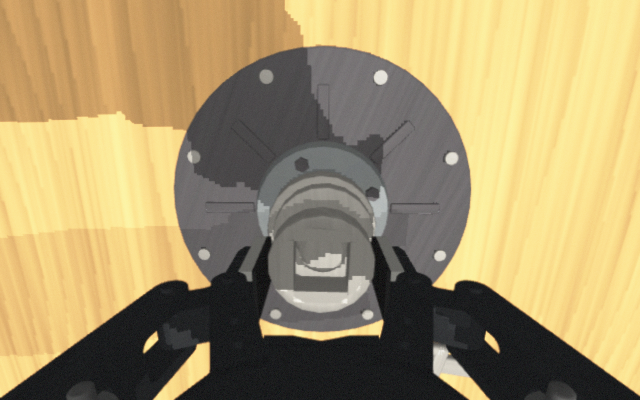

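Emit:
carry_out(plan=[{"tx": 0.014,"ty": -0.009,"tz": 0,"rx": 0,"ry": 0,"rz": 0,"fingers": 1},{"tx": 0.014,"ty": -0.009,"tz": -0.05,"rx": 0,"ry": 0,"rz": 0,"fingers": 1},{"tx": 0.014,"ty": -0.009,"tz": -0.1,"rx": 0,"ry": 0,"rz": 0,"fingers": 1},{"tx": 0.014,"ty": -0.009,"tz": -0.15,"rx": 0,"ry": 0,"rz": 0,"fingers": 1},{"tx": 0.014,"ty": -0.009,"tz": -0.15,"rx": 0,"ry": 0,"rz": 0,"fingers": 1}])

```text
time_s: 24.75
eef_pos: [573.7, 116.6, 248.9]
eef_rot: [-2.195, -2.247, 0.001]
contact_force: [-0.3, -0.2, -1.3]
opening: 0.573
```

```bash
python3 - <<'E'
from h import *
snap("w18")
f=np.load("pics/w18.npz")
inner("w18",-158.2,10,25)
hole("w18",f["pos"][2]-158.2,*(f["pos"][:2]+[0,1.1]),rmax=24.5);nose("w18")
E
```

```text
w18 24.75 [573.66 116.59 248.85] [-2.1950e+00 -2.2471e+00  8.0000e-04] [ 0.09   0.332 -0.303  0.937 -0.     1.637] [-0.3 -0.2 -1.3] 0.5725896632365083
  contour 311 outer [-0.08  0.82 24.13] z -158.7
  contour 208 hole [-0.37  1.16 14.63] z -158.66
 face n 5397 slope [-4.500000e-03  1.500000e-03 -1.582899e+02]
  outer 309 [573.62 118.12  24.14] rect [573.64 118.07  48.47  48.54  37.45] fourier square angle deg 41.08 rel tool [-0.02  1.47]
  hole 208 [573.23 118.13  14.42] rect [573.34 117.81  25.72  26.07  89.86] fourier square angle deg -0.33 rel tool [-0.32  1.22]
 nose 1384 [574.37 118.38  12.41] z 81.16 rel [0.7  1.79]
```

Emit:
carry_out(plan=[{"tx": 0.008,"ty": 0,"tz": -0.02,"rx": 0,"ry": 0,"rz": 0,"fingers": 1},{"tx": 0.008,"ty": 0,"tz": -0.05,"rx": 0,"ry": 0,"rz": 0,"fingers": 1},{"tx": 0.008,"ty": 0,"tz": -0.08,"rx": 0,"ry": 0,"rz": 0,"fingers": 1},{"tx": 0.008,"ty": 0,"tz": -0.09,"rx": 0,"ry": 0,"rz": 0,"fingers": 1},{"tx": 0.008,"ty": 0,"tz": -0.09,"rx": 0,"ry": 0,"rz": 0,"fingers": 1}])

```text
time_s: 25.42
eef_pos: [574.1, 116.6, 245.5]
eef_rot: [-2.195, -2.247, 0.0]
contact_force: [0.4, -0.4, -1.5]
opening: 0.567
```

Emit:
carry_out(plan=[{"tx": 0,"ty": 0,"tz": -0.02,"rx": 0,"ry": 0,"rz": 0,"fingers": 1},{"tx": 0,"ty": 0,"tz": -0.04,"rx": 0,"ry": 0,"rz": 0,"fingers": 1},{"tx": 0,"ty": 0,"tz": -0.06,"rx": 0,"ry": 0,"rz": 0,"fingers": 1},{"tx": 0,"ty": 0,"tz": -0.06,"rx": 0,"ry": 0,"rz": 0,"fingers": 1}])

```text
time_s: 25.92
eef_pos: [574.1, 116.6, 243.1]
eef_rot: [-2.195, -2.247, 0.0]
contact_force: [-0.5, 0.3, -1.7]
opening: 0.569
```

Emit:
carry_out(plan=[{"tx": 0,"ty": 0,"tz": -0.05,"rx": 0,"ry": 0,"rz": 0,"fingers": 1},{"tx": 0,"ty": 0,"tz": -0.1,"rx": 0,"ry": 0,"rz": 0,"fingers": 1},{"tx": 0,"ty": 0,"tz": -0.15,"rx": 0,"ry": 0,"rz": 0,"fingers": 1},{"tx": 0,"ty": 0,"tz": -0.2,"rx": 0,"ry": 0,"rz": 0,"fingers": 1},{"tx": 0,"ty": 0,"tz": -0.2,"rx": 0,"ry": 0,"rz": 0,"fingers": 1}])

```text
time_s: 26.55
eef_pos: [574.0, 116.6, 234.9]
eef_rot: [-2.195, -2.247, 0.001]
contact_force: [-0.6, -0.3, -1.5]
opening: 0.569
```

Emit:
carry_out(plan=[{"tx": 0,"ty": 0,"tz": -0.02,"rx": 0,"ry": 0,"rz": 0,"fingers": 1},{"tx": 0,"ty": 0,"tz": -0.035,"rx": 0,"ry": 0,"rz": 0,"fingers": 1},{"tx": 0,"ty": 0,"tz": -0.05,"rx": 0,"ry": 0,"rz": 0,"fingers": 1},{"tx": 0,"ty": 0,"tz": -0.05,"rx": 0,"ry": 0,"rz": 0,"fingers": 1}])

```text
time_s: 27.05
eef_pos: [574.2, 116.6, 233.4]
eef_rot: [2.195, 2.247, 0.0]
contact_force: [0.3, 0.1, 0.8]
opening: 0.569
```

Collar at the home height with a light contact. One more light press, then release.

Emit:
carry_out(plan=[{"tx": 0,"ty": 0,"tz": -0.015,"rx": 0,"ry": 0,"rz": 0,"fingers": 1},{"tx": 0,"ty": 0,"tz": -0.015,"rx": 0,"ry": 0,"rz": 0,"fingers": 1}])

```text
time_s: 27.3
eef_pos: [574.2, 116.7, 233.4]
eef_rot: [2.195, 2.247, 0.0]
contact_force: [-2.4, -1.2, 4.5]
opening: 0.567
```

Emit:
carry_out(plan=[{"tx": 0,"ty": 0,"tz": 0.0,"rx": 0,"ry": 0,"rz": 0,"fingers": -1},{"tx": 0,"ty": 0,"tz": 0.02,"rx": 0,"ry": 0,"rz": 0,"fingers": -1},{"tx": 0,"ty": 0,"tz": 0.03,"rx": 0,"ry": 0,"rz": 0,"fingers": -1},{"tx": 0,"ty": 0,"tz": 0.03,"rx": 0,"ry": 0,"rz": 0,"fingers": -1},{"tx": 0,"ty": 0,"tz": 0.6,"rx": 0,"ry": 0,"rz": 0,"fingers": -1},{"tx": 0,"ty": 0,"tz": 1.8,"rx": 0,"ry": 0,"rz": 0,"fingers": -1},{"tx": 0,"ty": 0,"tz": 3.0,"rx": 0,"ry": 0,"rz": 0,"fingers": -1},{"tx": 0,"ty": 0,"tz": 3.0,"rx": 0,"ry": 0,"rz": 0,"fingers": -1},{"tx": 0,"ty": 0,"tz": 3.0,"rx": 0,"ry": 0,"rz": 0,"fingers": -1}])

```text
time_s: 28.42
eef_pos: [573.9, 116.6, 352.3]
eef_rot: [-2.195, -2.247, 0.0]
contact_force: [-0.2, -0.4, -0.3]
opening: 1.0
```

```bash
python3 - <<'E'
from h import *
snap("w19")
hole("w19",75.1,573.7,117.9,rmax=30,tol=1.5);ring("w19",(573.7,117.7),76,rad=27,zoff=-.9,tol=1.5);nose("w19")
p=np.load("pics/w19.npz")["p"][150:250,260:380];cv2.imwrite("pics/w19c.png",cv2.resize(p[:,:,::-1],None,fx=6,fy=6,interpolation=cv2.INTER_CUBIC))
q,d=read_camera("top");cv2.imwrite("pics/top1.png",q[:,:,::-1])
E
```

```text
w19 28.425 [573.92 116.61 352.33] [-2.1951e+00 -2.2473e+00  3.0000e-04] [ 0.09   0.24  -0.188  1.144 -0.     1.637] [-0.2 -0.4 -0.3] 0.9998243708266449
  outer 172 [573.87 118.13  24.07] rect [573.9  118.56  48.06  48.7    1.37] fourier square angle deg -5.82 rel tool [-0.02  1.95]
  hole 177 [573.31 117.79  14.13] rect [5.7358e+02 1.1722e+02 2.7360e+01 2.8130e+01 5.3000e-01] fourier square angle deg -0.91 rel tool [-0.34  0.6 ]
w19 pix 321.0 194.0 n 1822 enc [574.03 118.01  24.78] z 75.05 mean [573.87 119.19  75.05]
  contour 172 [573.88 118.03  24.09]
  contour 16 [585.15 107.74   2.35]
  contour 177 [573.32 117.7   14.16]
 nose 576 [573.73 117.84  11.91] z 81.04 rel [-0.19  1.23]
```

View pics/w19c.png

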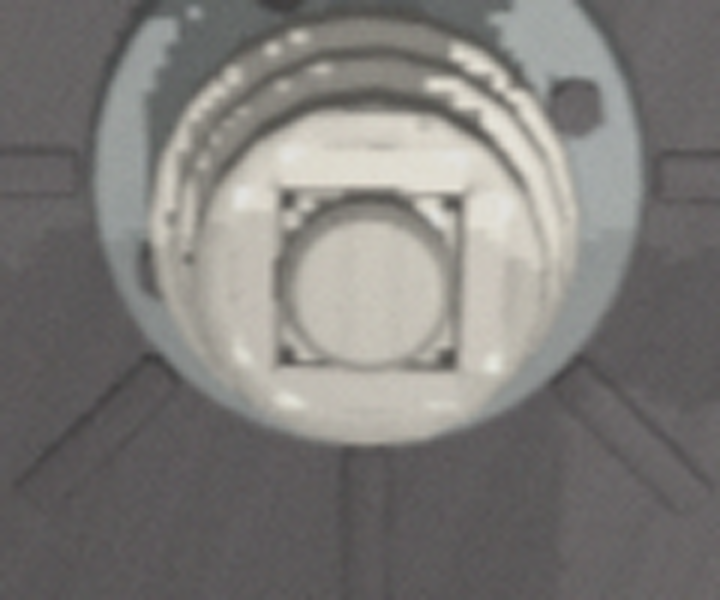

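View pics/top1.png

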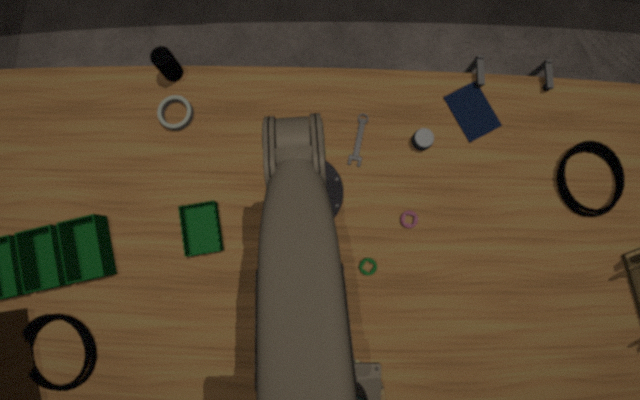

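All three parts are stacked. The collar's top is at 75.05 mm in a camera that reads 0.9 mm low, so about 76 mm, which is home. In the top view the bystanders and look-alikes haven't moved.

```bash
python3 -c "
from rig import *
print(hand_in())"
```

```text
the job is handed in; nothing more can be done
None
```

All three parts are on the shaft in order: the large spacer, the small spacer, then the drive collar. I released them and handed the job in at about 28.5 s; no verdict came back.

**How it went:** I picked each part up by its rim, centred it over the shaft with the wrist camera, and lowered it until I felt light contact (under 10 N). Before lowering, the collar's hole and the shaft's square agreed to about 1°. It slid straight on, so it needed no turning search.

**Last checks:**

| Part | Top face measured above the bench (mm) | Home height (mm) |
|---|---|---|
| Large spacer | 49.1 | 50 |
| Small spacer | 61.1 | 62 |
| Drive collar | 75.05 | 76 |

- **Height:** all three read about 0.9 mm low. The camera reads other known heights low by the same amount (the nose shows 81.1 mm instead of 82), so I take them as home.
- **Centring:** outer-rim fits put each part within about 0.6 mm of the axis. Fits to the bores disagreed with these by up to about 1.5 mm because the shaft hides part of each bore, so I relied on the outer rims.
- **Tilt:** I didn't measure it after release. The parts were level within about 0.005 rad while held, and they look flat in the last picture.
- **Surroundings:** in the top view the wrench, tin, bin and look-alikes look unmoved. The gripper is open and well above the parts.

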